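# Set out the next case for the tissue bench

## Robot

A 6-joint arm with a two-finger parallel gripper is mounted at the origin on a cart in front of the work surface, level with it; the furniture and walls round the work are solid. World frame = base frame: x ahead of the robot, y to its left, z up, the work surface at z = 0. Lengths are in m, angles in rad, forces in N, time in s.
With the tool pointing down it reaches from about 0.3 to 0.775 m from the base axis. Payload 14.6 kg.
Tool frame: the origin (TCP) lies on the centre line of the jaws, within the pads' length; the fingertips stand 11 mm ahead of it and the grasp point (between the pads) lies 8 mm behind it; y points along the fingers, x is the direction in which the jaws open and shut, and the axes are right-handed (so a half turn about y gives the same grasp; the last joint's range is limited). The gripper opens to 94 mm and grips with 3 to 60 N. Pads are 16 mm wide; open, the fingers measure 119 mm over their backs; the gripper's body (75 mm by 177 mm) begins 78 mm behind the grasp point.
Start: joints at [1.088, 0.3, 1.521, -0, 1.321, -0.067], TCP at [0.222, 0.503, 0.195] pointing down, gripper open.
Joint ranges: [-3.03, 3.03], [-0.79, 2.21], [0.23, 2.52], [-1.04, 4.18], [0, 3.07], [-2.55, 2.55]. Speed limits (rad/s): [2.22, 2.22, 2.57, 3.14, 3.14, 3.14].

## Interface

Orientations are given as [roll, pitch, yaw] about the fixed x, y, z axes, in that order (R = Rz(yaw) Ry(pitch) Rx(roll)).
In Python, from station import ctrl, imaging gives the robot as it stands. The module is installed in compiled form; this text tells all that it offers.
- The arm moves only by the tool apply_moves, never from a script. Its argument "deltas" is a list of rows, each an object with "dp": the shift along the tool's x, y, z in m, a list of three; "roll": the turn about the tool's y in rad; "grip": the closure, from -1 (fully open) to 1 (shut). In form: [{"dp": [tx, ty, tz], "roll": roll, "grip": grip}, ...]. A call has 1 to 10 rows; each row shifts and turns the commanded pose from where the row before left it, along the tool's axes as they then stand; what a row does not reach is not made up. A row lasts 1/8 s, in which the tool goes at most 62.5 mm and 10.7 degrees, less where a joint would pass 70% of its speed; a pose out of reach is approached as far as the arm can. A call with a gripper value outside its range is refused whole. The fingers move at their own pace and stop on an object; "newtons" is the grip in N (left out, the last holds). Time passes only in rows, so rows that do not move let the fingers close. It gives the time, the measured TCP pose, the force and the opening at its end, in the units of the state.
- ctrl.get_obs(): the state, without advancing time (a new reading comes with each control period).
- imaging.camera(name): name is "side" or "top"; returns the picture (400x640x3 uint8, blue, green, red); there is no depth.
- imaging.camera_info(name): a dict with "K" (3x3 intrinsics, pixels), "world_from_camera" (4x4, takes a point from camera to world coordinates). Camera axes: x right, y down, z forward; pixel columns grow to the right and rows downward; lengths in m; the calibration is good to about 2 mm. A picture is of the moment at which its call begins. camera_info takes no time and is no camera call.
- ctrl.hand_in(): hands the job in, once; it reports no verdict.
The state is a dict: "time_s": time; "qpos": joint angles; "joint_vel": joint speeds; "tau": joint torques, N m; "ee_pos": TCP position; "eef_rot": TCP orientation; "force": force on the tool from outside, world axes, zero at the start; "moment": the same for the moment, N m; "grip_width": finger opening in m.
Only numpy, scipy, OpenCV 4.12 (cv2) and the standard library are available. Lean on these libraries where they do the work, as an engineer would, in place of code of your own. Each camera call takes 0.05 s, during which the arm holds its last target. There are 200 camera calls.

## Task

Set out the next case in the dark pot rack: the blue-lidded pot between the other two, yellow-lidded on its left and red-lidded on its right as the robot sees them, each seated fully down in its nest. Lay the black marker in the trough along the front of the rack, and pull the bottom cassette forward out of the dispenser of pink cassettes and lay it flat on the middle of the yellow lid. Leave the other cassettes in the dispenser and the red marker where it lies.

Things in the scene. Friction and masses are not known exactly. Their poses are not given: they have to be found in the camera images.
- rack: fixed slate-grey plate, 116 (x) by 190 (y) by 14 mm high, on the desk. Origin: centre of underside; -x is its front (faces the robot, up to 0.25 rad askew), +y its left. Three round nests 50 mm wide, 8 deep (floor at z = 6), at x = +25, y = +60 (left), 0 (middle), -60 mm (right). In front a pen trough 28 mm (x) by 150 (y), 3 deep (floor at z = 11), at x = -38, y = 0.
- dispenser: fixed light-grey open-topped chute, 49 by 37 mm, 52 high, on a 12 mm foot; black knob at its back. Origin on the desk under the chute's middle; -x is its front (faces the robot, up to 0.35 rad askew). Holds four pink cassettes, the lowest 12 mm above the desk. Its front wall ends 22 mm above the desk, so only the bottom cassette can be drawn out, straight to -x; the rest drop 8 mm.
- cassette_center (a point): bottom cassette of the stack: pink, 40 (x) by 28 (y) by 8 mm, 12 g, pale sloped face at its front (-x). Site at its centre, z up. It sticks 11 mm out of the chute's front: pinch that part across the 28 mm, draw it level along -x by 35 mm or more, then lift. The pot lid is wider than it, so keep the fingertips above its underside to lay it there.
- spare_top_center (a point): uppermost pink cassette in the dispenser, same size; point at its centre. It and the two hidden under it stay in the chute and drop 8 mm when the bottom one is out.
- pot_yellow_center (a point): specimen pot, white body 44 mm across with a blank cream label, ribbed screw lid in yellow, 48 mm across and 16 mm high with a flat top; 62 mm high in all, about 70 g, loose, starts upright on the desk. Site at its centre, 31 mm above its underside and 31 mm below the top of the lid; z up. Grip it by the yellow lid.
- pot_blue_center (a point): specimen pot, white body 44 mm across with a blank cream label, ribbed screw lid in blue, 48 mm across and 16 mm high with a flat top; 62 mm high in all, about 70 g, loose, starts upright on the desk. Site at its centre, 31 mm above its underside and 31 mm below the top of the lid; z up. Grip it by the blue lid.
- pot_red_center (a point): specimen pot, white body 44 mm across with a blank cream label, ribbed screw lid in red, 48 mm across and 16 mm high with a flat top; 62 mm high in all, about 70 g, loose, starts upright on the desk. Site at its centre, 31 mm above its underside and 31 mm below the top of the lid; z up. Grip it by the red lid.
- marker_black_center (a point): black-capped marker pen with a white barrel, lying on the desk, 126 mm long (its y axis), 12 to 15 mm thick, 15 mm high; loose, does not roll. Like the pots it may start at the left end of the front row, 10 cm from the tall fixed microscope (centre 0.59 m ahead, 0.51 m left of the robot): draw the arm in before swinging past that. Site at its centre, half-way up; z up.
- marker_red_center (a point): red-capped marker pen with a white barrel, same kind, 123 mm long along y; loose, lying on the desk; not needed, leave it where it lies. Site at its centre, half-way up.
There are look-alikes about, which are no part of the job. Of the things that look like the part that bears pot_yellow_center, the largest one is meant.

How it is judged:
At the end, for the whole second after the job is handed in: Yellow, blue, red pots upright in left, middle, right nest; cassette flat on the yellow lid, centred within 12 mm; black marker flat in the trough, along it within 0.2 rad, centred within 20 mm; other cassettes still in the chute; red marker within 25 mm of its start; all at rest (x of pot_yellow_center in the frame of rack between 0.018 and 0.032 m and y of pot_yellow_center in the frame of rack between 0.053 and 0.067 m and z of pot_yellow_center in the frame of rack between 0.033 and 0.041 m and angle between each of pot_yellow_center, pot_blue_center, pot_red_center's own z axis and vertical below 0.1 rad and x of pot_blue_center in the frame of rack between 0.018 and 0.032 m and y of pot_blue_center in the frame of rack between -0.007 and 0.007 m and z of pot_blue_center in the frame of rack between 0.033 and 0.041 m and x of pot_red_center in the frame of rack between 0.018 and 0.032 m and y of pot_red_center in the frame of rack between -0.067 and -0.053 m and z of pot_red_center in the frame of rack between 0.033 and 0.041 m and horizontal distance between cassette_center and pot_yellow_center below 0.012 m and z of cassette_center in the frame of pot_yellow_center between 0.032 and 0.038 m and angle between each of cassette_center, marker_black_center's own z axis and vertical below 0.12 rad and x of marker_black_center in the frame of rack between -0.049 and -0.027 m and y of marker_black_center in the frame of rack between -0.02 and 0.02 m and z of marker_black_center in the frame of rack between 0.0155 and 0.0215 m and angle between the y axis of marker_black_center and the y axis of rack, either way round below 0.2 rad and horizontal distance between spare_top_center and dispenser below 0.008 m and z of spare_top_center in the frame of dispenser between 0.028 and 0.036 m and distance of marker_red_center from where it was at the start of the episode below 0.025 m and linear speed of each of pot_yellow, pot_blue, pot_red, cassette, ink_black below 0.02 m/s and angular speed of each of pot_yellow, pot_blue, pot_red, cassette, ink_black below 0.3 rad/s); the robot touches nothing.
It fails at once if a pot is knocked over (angle between any of pot_yellow_center, pot_blue_center, pot_red_center's own z axis and vertical above 0.8 rad).
It fails at once if another cassette is taken or dragged out of the dispenser (horizontal distance between spare_top_center and dispenser above 0.02 m).
It fails at once if the red marker is moved away (distance of marker_red_center from where it was at the start of the episode above 0.04 m).
It also fails if it takes over 120 s, if anything falls off the work surface, if the arm or the gripper's body presses on something with over 40 N, if the wrist force passes 120 N, or if a joint passes its speed limit or range.

## Working session

There is one attempt and no reset: what is moved stays moved. The work goes in short steps, Python scripts to look and compute and a tool call to move; the robot and the scene stay as the last step left them, time stands still between calls to the robot, and variables do not carry over. Pictures are saved under pics/ and viewed, about 12 in all and at most 16, crops included, and the job is handed in when it is done.

Besides the shell and the picture viewer there is one more tool, called after "Emit:" by a JSON object that holds its "name" and its "arguments", one argument or row to a line. apply_moves: Moves the arm, as the interface text tells. Its arguments: {"type":"object","properties":{"deltas":{"type":"array"},"newtons":{"type":"number"}},"required":["deltas"]}

```bash
mkdir -p pics; python3 - <<'E'
from station import ctrl, imaging
import cv2, numpy as np
np.set_printoptions(precision=4,suppress=True)
for n in ("top","side"):
    cv2.imwrite(f"pics/{n}0.png",imaging.camera(n)); i=imaging.camera_info(n); print(n,i["K"],i["world_from_camera"])
print(ctrl.get_obs())
E
```

```text
top [[373.4702   0.     322.3736]
 [  0.     373.4702 200.6186]
 [  0.       0.       1.    ]] [[ 0.0036 -0.9826  0.1857  0.3241]
 [-1.     -0.0026  0.0058 -0.0036]
 [-0.0052 -0.1858 -0.9826  0.9999]
 [ 0.      0.      0.      1.    ]]
side [[479.0189   0.     315.155 ]
 [  0.     479.0189 197.3801]
 [  0.       0.       1.    ]] [[ 0.9942 -0.0533  0.0939  0.4145]
 [-0.1077 -0.5494  0.8286 -1.0277]
 [ 0.0074 -0.8338 -0.5519  0.7473]
 [ 0.      0.      0.      1.    ]]
{'time_s': 0.1, 'qpos': array([ 1.0884,  0.3004,  1.5215,  0.    ,  1.3207, -0.0666]), 'joint_vel': array([ 0.    , -0.0018, -0.0012, -0.0004,  0.0012,  0.0013]), 'tau': array([  0.003 , -53.2645, -35.3283,   0.071 ,   0.0235,  -0.0001]), 'ee_pos': array([0.222 , 0.5029, 0.1947]), 'eef_rot': array([-1.5707,  0.0011,  1.155 ]), 'force': array([-1.0504,  0.5758,  0.2475]), 'moment': array([-0.0246, -0.0245, -0.0275]), 'grip_width': 0.0942871568977441}
```

View pics/top0.png

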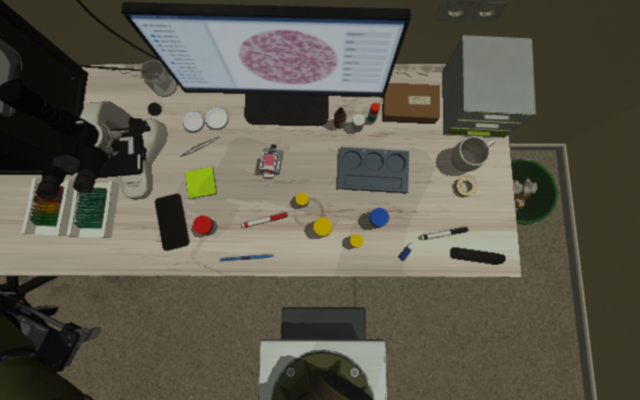

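View pics/side0.png

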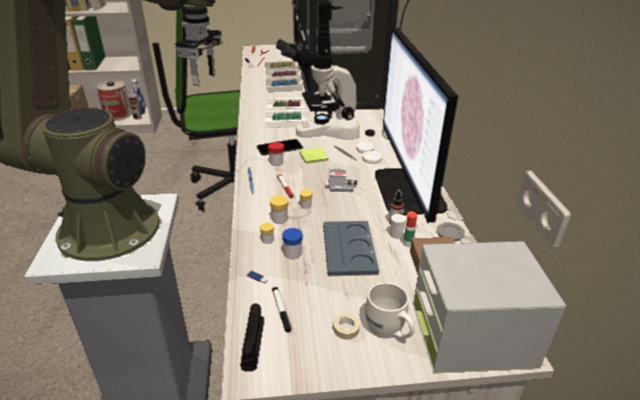

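```bash
cat > h.py <<'E'
from station import ctrl, imaging
import cv2, numpy as np
from scipy.optimize import minimize
np.set_printoptions(precision=4,suppress=True)
CI={n:imaging.camera_info(n) for n in ("top","side")}
def proj(n,P):
    T=np.linalg.inv(CI[n]["world_from_camera"]); p=(np.atleast_2d(P)@T[:3,:3].T+T[:3,3])@CI[n]["K"].T
    return p[:,:2]/p[:,2:]
def ray(n,u,v,z):
    W=CI[n]["world_from_camera"]; d=W[:3,:3]@np.linalg.inv(CI[n]["K"])@[u,v,1]
    return W[:3,3]+d*(z-W[2,3])/d[2]
def cyl(r,z0,z1):
    a=np.linspace(0,2*np.pi,40,endpoint=False); return np.array([[r*np.cos(t),r*np.sin(t),z] for z in (z0,z1) for t in a])
def box(lx,ly,z0,z1): return np.array([[sx*lx/2,sy*ly/2,z] for sx in(1,-1) for sy in(1,-1) for z in(z0,z1)])
def place(P,q):
    c,s=np.cos(q[2]),np.sin(q[2]); return np.c_[P[:,0]*c-P[:,1]*s+q[0],P[:,0]*s+P[:,1]*c+q[1],P[:,2]]
def render(n,P):
    h=cv2.convexHull(proj(n,P).astype(np.float32)); m=np.zeros((400,640),np.uint8)
    return cv2.fillConvexPoly(m,np.round(h*16).astype(np.int32),255,cv2.LINE_AA,4)
def fit(P,masks,q0,yaw=False):
    B=lambda m:cv2.GaussianBlur(m.astype(np.float32)/255,(0,0),1.5)
    T={n:B(m) for n,m in masks.items()}
    def f(v):
        q=[v[0]/100,v[1]/100,v[2] if yaw else 0]
        return sum(((B(render(n,place(P,q)))-T[n])**2).sum() for n in T)
    v0=np.array([q0[0]*100,q0[1]*100]+([q0[2]] if yaw else [])); k=len(v0)
    s=np.vstack([v0]+[v0+np.eye(k)[i]*[.8,.8,.15][i] for i in range(k)])
    r=minimize(f,v0,method="Nelder-Mead",options=dict(initial_simplex=s,xatol=1e-3,fatol=1e-3))
    return np.r_[r.x[:2]/100,r.x[2:]],r.fun
E
python3 - <<'E'
from h import *
t=cv2.imread("pics/top0.png"); s=cv2.imread("pics/side0.png")
a=cv2.resize(t[140:260,190:350],(800,600),interpolation=cv2.INTER_CUBIC); cv2.imwrite("pics/a.png",a)
b=np.hstack([cv2.resize(s[160:260,255:355],(400,400),interpolation=cv2.INTER_CUBIC),cv2.resize(t[140:240,330:430],(400,400),interpolation=cv2.INTER_CUBIC)]);cv2.imwrite("pics/b.png",b)
for n,u,v,z in [("top",302,200,.05),("top",322,227,.06),("top",356,241,.05),("top",203,225,.06),("top",379,217,.06),("top",443,233,.01),("top",265,220,.01),("top",269,162,.04),("top",373,170,.01)]:
    w=ray(n,u,v,z);print(u,v,w,proj("side",w))
E
```

```text
302 200 [0.5052 0.0547 0.05  ] [[303.4629 190.6617]]
322 227 [0.434  0.0026 0.06  ] [[277.6697 199.71  ]]
356 241 [ 0.3997 -0.0837  0.05  ] [[265.2519 223.5032]]
203 225 [0.4381 0.3042 0.06  ] [[274.8528 145.7992]]
379 217 [ 0.4599 -0.142   0.06  ] [[291.4552 233.4127]]
443 233 [ 0.4248 -0.3177  0.01  ] [[280.7185 305.1782]]
265 220 [0.4581 0.1554 0.01  ] [[284.3681 184.4561]]
269 162 [0.6102 0.1449 0.04  ] [[337.0416 174.8606]]
373 170 [ 0.597  -0.1361  0.01  ] [[348.1013 244.8449]]
```

View pics/a.png

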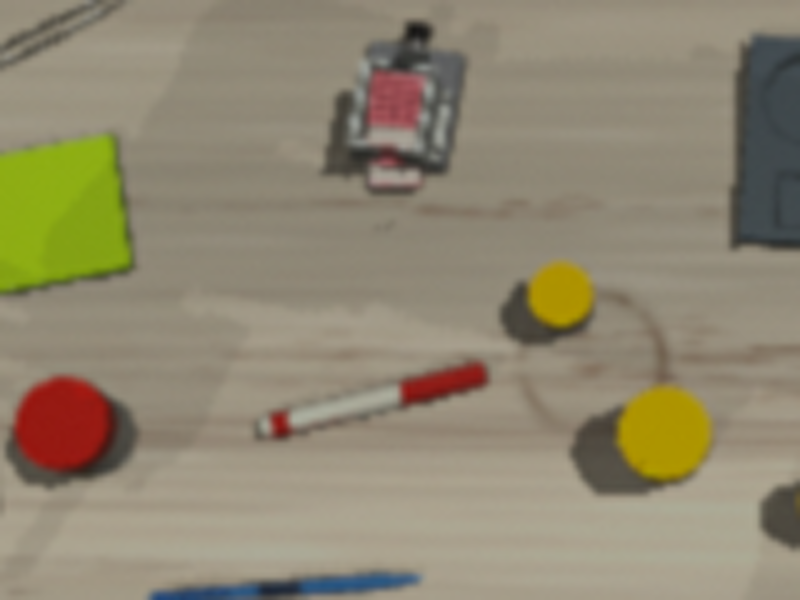

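View pics/b.png

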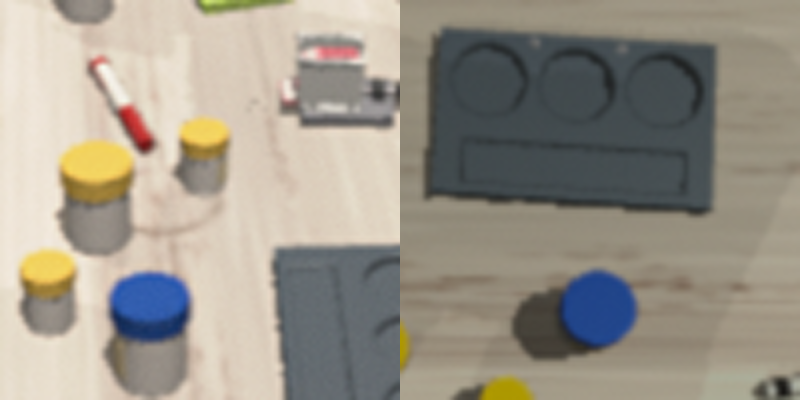

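Yellow candidates: top (302,200), (356,241), both small, and (322,227), the largest, so that one is the pot (the crop confirms it). Red lid is at (203,225), blue at (379,217), black marker at (443,233) and dispenser at (269,162), with a pale cassette nose at crop (393,178).

```bash
cat >> h.py <<'E'
HSV=dict(yellow=((20,150,90),(32,255,255)),blue=((105,150,60),(125,255,255)),red=((0,160,90),(6,255,255)))
def cmask(im,lo,hi,uv,rad=40):
    m=cv2.inRange(cv2.cvtColor(im,cv2.COLOR_BGR2HSV),np.array(lo),np.array(hi))
    k,L,st,C=cv2.connectedComponentsWithStats(m)
    big=[i for i in range(1,k) if st[i,4]>40]
    i=min(big,key=lambda i:np.hypot(*(C[i]-uv))); return np.where(L==i,255,0).astype(np.uint8)
LID=cyl(.024,.046,.062)
def lid(col,ims,q0,dz=0,cams=("top","side")):
    P=LID+[0,0,dz]; ms={n:cmask(ims[n],*HSV[col],proj(n,[[q0[0],q0[1],.054+dz]])[0]) for n in cams}
    return fit(P,ms,q0),{n:int((m>0).sum()) for n,m in ms.items()}
E
python3 - <<'E'
from h import *
ims={n:cv2.imread(f"pics/{n}0.png") for n in CI}
for c,q in dict(yellow=(.434,.003),blue=(.46,-.142),red=(.438,.304)).items():
    print(c,lid(c,ims,q),lid(c,ims,q,cams=("top",))[0],lid(c,ims,q,cams=("side",))[0])
# rack
h=cv2.cvtColor(ims["top"],cv2.COLOR_BGR2HSV); print("rack hsv",h[183,373],ims["side"][255,345],h[205,380])
P=box(.116,.19,0,.014)
ms={}
for n,uv in (("top",(373,183)),("side",(338,255))):
    im=ims[n].astype(int); b,g,r=im[...,0],im[...,1],im[...,2]
    m=((b-r>4)&(b<125)).astype(np.uint8)*255
    m=cv2.morphologyEx(m,cv2.MORPH_OPEN,np.ones((3,3)))
    k,L=cv2.connectedComponents(m); m=np.where(L==L[uv[1],uv[0]],255,0).astype(np.uint8)
    cs,_=cv2.findContours(m,0,1); c=max(cs,key=cv2.contourArea); ms[n]=cv2.drawContours(m*0,[c],-1,255,-1); print(n,cv2.contourArea(c),cv2.boundingRect(c))
for k in (ms,{"top":ms["top"]},{"side":ms["side"]}): print("rack",fit(P,k,(.6,-.136,-.05),True))
E
```

```text
yellow ((array([0.4363, 0.002 ]), np.float64(40.092445373535156)), {'top': 282, 'side': 188}) (array([0.4363, 0.0021]), np.float64(7.295324325561523)) (array([ 0.436 , -0.0007]), np.float64(30.805747985839844))
blue ((array([ 0.4611, -0.143 ]), np.float64(62.55208206176758)), {'top': 247, 'side': 243}) (array([ 0.4612, -0.1424]), np.float64(23.67128562927246)) (array([ 0.4607, -0.1448]), np.float64(37.84033966064453))
red ((array([0.441 , 0.3088]), np.float64(29.334726333618164)), {'top': 274, 'side': 144}) (array([0.4403, 0.3078]), np.float64(20.804231643676758)) (array([0.4409, 0.3072]), np.float64(8.51176929473877))
rack hsv [99 41 81] [113 109 103] [ 20  42 156]
top 2655.0 (338, 148, 70, 44)
side 2308.0 (324, 222, 54, 53)
rack (array([ 0.5991, -0.1355, -0.0693]), np.float64(225.70286560058594))
rack (array([ 0.5997, -0.1358, -0.0701]), np.float64(94.3746337890625))
rack (array([ 0.5983, -0.135 , -0.0678]), np.float64(127.85956573486328))
```

```bash
cat > ov.py <<'E'
from h import *
def wire(im,n,P,x0,y0,k,col,dx=0):
    # P box pts order from box(): draws 12 edges
    p=proj(n,P)
    for i in range(8):
        for b in (1,2,4):
            j=i^b
            if j>i: cv2.line(im,*[tuple(int(v) for v in ((p[a]-[x0,y0]+.5)*k-.5+[dx,0])) for a in (i,j)],col,1)
def disp(q,out,ims):
    a=ims["top"][140:185,250:295]; b=ims["side"][160:200,320:360]
    A=cv2.resize(a,(400,400),interpolation=cv2.INTER_CUBIC);B=cv2.resize(b,(400,400),interpolation=cv2.INTER_CUBIC)
    A2,B2=A.copy(),B.copy()
    for X,n,x0,y0,k in ((A2,"top",250,140,400/45),(B2,"side",320,160,10)):
        wire(X,n,place(box(.049,.037,.012,.052),q),x0,y0,k,(0,255,0))
        wire(X,n,place(box(.040,.028,.036,.044),q),x0,y0,k,(255,0,0))
        wire(X,n,place(box(.040,.028,.012,.020)+[-(.0245+.011-.020),0,0],q),x0,y0,k,(0,255,255))
    cv2.imwrite(out,np.vstack([np.hstack([A,B]),np.hstack([A2,B2])])[:, :])
E
python3 - <<'E'
from ov import *
ims={n:cv2.imread(f"pics/{n}0.png") for n in CI}
for u,v,z in ((393,186,.014),(396,109,.044),(396,99,.044),(418,30,.03)): print(ray("top",190+u/5,140+v/5,z))
disp((.610,.1405,-.15),"pics/d0.png",ims)
x=cv2.imread("pics/d0.png"); cv2.imwrite("pics/d0.png",cv2.resize(x,(600,600)))
# markers
t=ims["top"]
M=cv2.hconcat([cv2.resize(t[220:250,410:475],(780,360),interpolation=cv2.INTER_CUBIC)])
s=ims["side"]; S=cv2.resize(s[280:340,262:302],(160,240),interpolation=cv2.INTER_CUBIC)
cv2.imwrite("pics/m0.png",M)
E
```

```text
[0.575  0.1487 0.014 ]
[0.6095 0.1438 0.044 ]
[0.6151 0.1439 0.044 ]
[0.6584 0.1353 0.03  ]
```

View pics/d0.png

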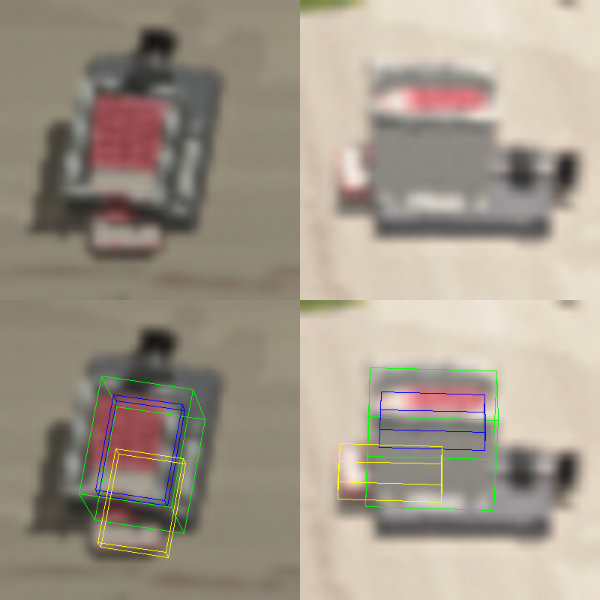

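View pics/m0.png

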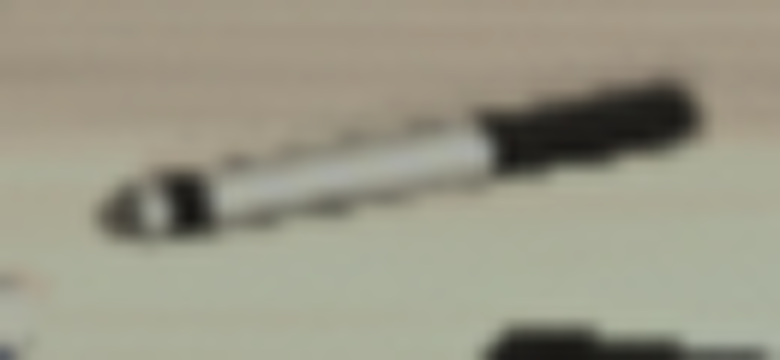

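```bash
cat > g.py <<'E'
from h import *
import sys
# usage: g.py x y z yaw -> total tool-frame shift (after the turn) in mm, and roll
R=(.5991,-.1355,-.0693)
def rk(x,y): return place(np.array([[x,y,0]]),R)[0,:2]
def go(x,y,z,yaw,frm=None):
    o=ctrl.get_obs(); p=np.array(o["ee_pos"]) if frm is None else np.array(frm); a=o["eef_rot"][2]
    d=np.array([x,y,z])-p; c,s=np.cos(yaw),np.sin(yaw)
    print(f"roll {a-yaw:.3f} dp mm",np.round([(d[0]*c+d[1]*s)*1e3,-d[2]*1e3,(-d[0]*s+d[1]*c)*1e3],1))
E
python3 - <<'E'
from g import *
for n,u in (("L",(98,215)),("R",(702,110)),("C",(400,162))): print(n,ray("top",410+u[0]/12-.5+.04,220+u[1]/12-.5+.04,.0075))
for y in (.06,0,-.06): print(rk(.025,y))
print(rk(-.038,0))
go(.441,.308,.14,-.07)
E
```

```text
L [ 0.413  -0.2509  0.0075]
R [ 0.4367 -0.3857  0.0075]
C [ 0.425  -0.3182  0.0075]
[ 0.6282 -0.0774]
[ 0.624  -0.1372]
[ 0.6199 -0.1971]
[ 0.5612 -0.1329]
roll 1.225 dp mm [ 232.1   54.7 -179.1]
```

Emit:
{"name": "apply_moves", "arguments": {
  "deltas": [
    {"dp":[0,0,0],"roll":0.175,"grip":-1},
    {"dp":[0,0,0],"roll":0.175,"grip":-1},
    {"dp":[0,0,0],"roll":0.175,"grip":-1},
    {"dp":[0,0,0],"roll":0.175,"grip":-1},
    {"dp":[0,0,0],"roll":0.175,"grip":-1},
    {"dp":[0,0,0],"roll":0.175,"grip":-1},
    {"dp":[0,0,0],"roll":0.175,"grip":-1},
    {"dp":[0,0,0],"roll":0,"grip":-1}
  ],
  "newtons": 20
}}

```text
time_s: 1.1
ee_pos: [0.2221, 0.503, 0.1949]
eef_rot: [-1.571, 0.0, -0.069]
force: [0.1, 0.5, -0.1]
grip_width: 0.0944
```

Emit:
{"name": "apply_moves", "arguments": {
  "deltas": [
    {"dp":[0.02,0,-0.03],"roll":0,"grip":-1},
    {"dp":[0.03,0,-0.036],"roll":0,"grip":-1},
    {"dp":[0.04,0.01,-0.036],"roll":0,"grip":-1},
    {"dp":[0.04,0.01,-0.036],"roll":0,"grip":-1},
    {"dp":[0.04,0.01,-0.03],"roll":0,"grip":-1},
    {"dp":[0.04,0.015,-0.011],"roll":0,"grip":-1},
    {"dp":[0.022,0.01,0],"roll":0,"grip":-1},
    {"dp":[0,0,0],"roll":0,"grip":-1}
  ]
}}

```text
time_s: 2.1
ee_pos: [0.4414, 0.3077, 0.1392]
eef_rot: [-1.572, 0.002, -0.068]
force: [0.1, -0.1, 0.7]
grip_width: 0.0942
```

```bash
python3 - <<'E'
from g import *
go(.441,.308,.048,-.07)
E
```

```text
roll 0.002 dp mm [-0.5 91.2  0.3]
```

Emit:
{"name": "apply_moves", "arguments": {
  "deltas": [
    {"dp":[0,0.03,0],"roll":0,"grip":-1},
    {"dp":[0,0.03,0],"roll":0,"grip":-1},
    {"dp":[0,0.02,0],"roll":0,"grip":-1},
    {"dp":[0,0.011,0],"roll":0,"grip":-1},
    {"dp":[0,0,0],"roll":0,"grip":1},
    {"dp":[0,0,0],"roll":0,"grip":1},
    {"dp":[0,0,0],"roll":0,"grip":1},
    {"dp":[0,0,0],"roll":0,"grip":1},
    {"dp":[0,0,0],"roll":0,"grip":1},
    {"dp":[0,0,0],"roll":0,"grip":1}
  ],
  "newtons": 20
}}

```text
time_s: 3.35
ee_pos: [0.4411, 0.3084, 0.0494]
eef_rot: [-1.571, -0.0, -0.07]
force: [-1.3, 0.4, 1.1]
grip_width: 0.0458
```

Emit:
{"name": "apply_moves", "arguments": {
  "deltas": [
    {"dp":[0,-0.01,0],"roll":0,"grip":1},
    {"dp":[0,-0.03,0],"roll":0,"grip":1},
    {"dp":[0,-0.03,0],"roll":0,"grip":1},
    {"dp":[0,-0.025,0],"roll":0,"grip":1},
    {"dp":[0,0,0],"roll":0,"grip":1}
  ]
}}

```text
time_s: 3.98
ee_pos: [0.4418, 0.3088, 0.1461]
eef_rot: [-1.569, -0.003, -0.07]
force: [-0.1, 0.3, -0.8]
grip_width: 0.0458
```

```bash
python3 - <<'E'
from g import *
go(.6199,-.1971,.143,-.07)
o=ctrl.get_obs(); ims={n:imaging.camera(n) for n in CI}
for n in ims: cv2.imwrite(f"pics/{n}1.png",ims[n])
p=o["ee_pos"]; print(p)
for cams in (("top","side"),("top",),("side",)):
    print(lid("red",ims,p[:2],dz=p[2]-.048,cams=cams))
E
```

```text
roll -0.000 dp mm [ 213.1    3.1 -492.2]
[0.4418 0.3088 0.1461]
((array([0.4437, 0.3046]), np.float64(67.07286071777344)), {'top': 308, 'side': 129})
((array([0.4437, 0.3064]), np.float64(46.34499740600586)), {'top': 308})
((array([0.4418, 0.3012]), np.float64(17.464981079101562)), {'side': 129})
```

Emit:
{"name": "apply_moves", "arguments": {
  "deltas": [
    {"dp":[0.01,0,-0.03],"roll":0,"grip":1},
    {"dp":[0.02,0,-0.045],"roll":0,"grip":1},
    {"dp":[0.02,0,-0.05],"roll":0,"grip":1},
    {"dp":[0.02,0,-0.05],"roll":0,"grip":1},
    {"dp":[0.02,0,-0.05],"roll":0,"grip":1},
    {"dp":[0.025,0,-0.05],"roll":0,"grip":1},
    {"dp":[0.025,0,-0.05],"roll":0,"grip":1},
    {"dp":[0.025,0,-0.05],"roll":0,"grip":1},
    {"dp":[0.025,0,-0.05],"roll":0,"grip":1},
    {"dp":[0.018,0,-0.04],"roll":0,"grip":1}
  ]
}}

```text
time_s: 5.32
ee_pos: [0.6159, -0.1721, 0.1424]
eef_rot: [-1.57, 0.002, -0.071]
force: [0.2, 0.6, -1.0]
grip_width: 0.0458
```

Emit:
{"name": "apply_moves", "arguments": {
  "deltas": [
    {"dp":[0.005,0,-0.02],"roll":0,"grip":1},
    {"dp":[0,0,-0.007],"roll":0,"grip":1},
    {"dp":[0,0,0],"roll":0,"grip":1},
    {"dp":[0,0,0],"roll":0,"grip":1}
  ]
}}

```text
time_s: 5.82
ee_pos: [0.6191, -0.1961, 0.1445]
eef_rot: [-1.571, -0.0, -0.069]
force: [-0.2, -0.5, 0.2]
grip_width: 0.0458
```

```bash
python3 - <<'E'
from g import *
go(.6199,-.1971,.085,-.07)
o=ctrl.get_obs(); ims={n:imaging.camera(n) for n in CI}
for n in ims: cv2.imwrite(f"pics/{n}2.png",ims[n])
p=o["ee_pos"]; print(p)
for cams in (("top","side"),("top",),("side",)):
    print(lid("red",ims,p[:2],dz=p[2]-.0494,cams=cams))
a=cv2.resize(ims["top"][130:230,310:430],(480,400),interpolation=cv2.INTER_CUBIC)
b=cv2.resize(ims["side"][170:290,270:366],(320,400),interpolation=cv2.INTER_CUBIC)
cv2.imwrite("pics/c2.png",np.hstack([a,b]))
E
```

```text
roll 0.001 dp mm [ 0.9 59.5 -0.9]
[ 0.6191 -0.1961  0.1445]
((array([ 0.6209, -0.2003]), np.float64(405.23419189453125)), {'top': 58, 'side': 297})
((array([ 0.72  , -0.1232]), np.float64(245.01885986328125)), {'top': 58})
((array([ 0.6199, -0.2007]), np.float64(30.347700119018555)), {'side': 297})
```

View pics/c2.png

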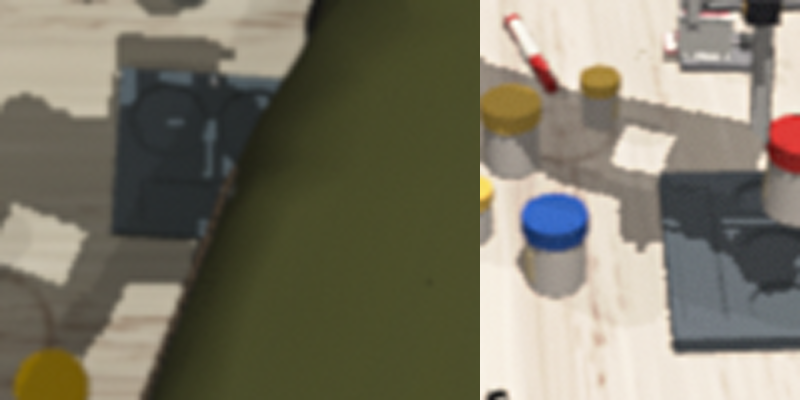

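Emit:
{"name": "apply_moves", "arguments": {
  "deltas": [
    {"dp":[0.001,0.02,-0.001],"roll":0,"grip":1},
    {"dp":[0,0.025,0],"roll":0,"grip":1},
    {"dp":[0,0.02,0],"roll":0,"grip":1},
    {"dp":[0,0.008,0],"roll":0,"grip":1},
    {"dp":[0,0.004,0],"roll":0,"grip":1},
    {"dp":[0,0.003,0],"roll":0,"grip":1},
    {"dp":[0,0,0],"roll":0,"grip":1}
  ]
}}

```text
time_s: 6.8
ee_pos: [0.6202, -0.1985, 0.0646]
eef_rot: [-1.571, -0.0, -0.07]
force: [0.4, -0.5, -0.8]
grip_width: 0.0457
```

Emit:
{"name": "apply_moves", "arguments": {
  "deltas": [
    {"dp":[0,0.001,0.001],"roll":0,"grip":1},
    {"dp":[0,0.002,0],"roll":0,"grip":1},
    {"dp":[0,0.002,0],"roll":0,"grip":1},
    {"dp":[0,0.002,0],"roll":0,"grip":1},
    {"dp":[0,0,0],"roll":0,"grip":1}
  ]
}}

```text
time_s: 7.42
ee_pos: [0.62, -0.1974, 0.057]
eef_rot: [-1.571, 0.0, -0.07]
force: [0.3, 0.3, 0.1]
grip_width: 0.0458
```

Emit:
{"name": "apply_moves", "arguments": {
  "deltas": [
    {"dp":[0,0.001,0],"roll":0,"grip":1},
    {"dp":[0,0.001,0],"roll":0,"grip":1},
    {"dp":[0,0,0],"roll":0,"grip":1}
  ]
}}

```text
time_s: 7.8
ee_pos: [0.6202, -0.1975, 0.0554]
eef_rot: [-1.571, -0.0, -0.07]
force: [-0.1, 0.8, 0.3]
grip_width: 0.0461
```

Emit:
{"name": "apply_moves", "arguments": {
  "deltas": [
    {"dp":[0,0,0],"roll":0,"grip":-0.4},
    {"dp":[0,0,0],"roll":0,"grip":-0.6},
    {"dp":[0,0,0],"roll":0,"grip":-0.6},
    {"dp":[0,-0.02,0],"roll":0,"grip":-0.6},
    {"dp":[0,-0.04,0],"roll":0,"grip":-1},
    {"dp":[-0.03,-0.03,0.02],"roll":0,"grip":-1},
    {"dp":[-0.05,0,0.02],"roll":0,"grip":-1},
    {"dp":[-0.05,0,0],"roll":0,"grip":-1},
    {"dp":[-0.03,0,0],"roll":0,"grip":-1},
    {"dp":[0,0,0],"roll":0,"grip":-1}
  ]
}}

```text
time_s: 9.05
ee_pos: [0.4626, -0.1464, 0.1471]
eef_rot: [-1.572, -0.002, -0.071]
force: [0.9, 0.4, -0.2]
grip_width: 0.0939
```

```bash
python3 - <<'E'
from g import *
go(.4611,-.143,.110,-.07)
E
```

```text
roll -0.001 dp mm [-1.8 37.1  3.3]
```

Emit:
{"name": "apply_moves", "arguments": {
  "deltas": [
    {"dp":[-0.002,0.02,0.003],"roll":0,"grip":-1},
    {"dp":[0,0.03,0],"roll":0,"grip":-1},
    {"dp":[0,0.03,0],"roll":0,"grip":-1},
    {"dp":[0,0.018,0],"roll":0,"grip":-1},
    {"dp":[0,0,0],"roll":0,"grip":1},
    {"dp":[0,0,0],"roll":0,"grip":1},
    {"dp":[0,0,0],"roll":0,"grip":1},
    {"dp":[0,0,0],"roll":0,"grip":1},
    {"dp":[0,0,0],"roll":0,"grip":1},
    {"dp":[0,0,0],"roll":0,"grip":1}
  ]
}}

```text
time_s: 10.3
ee_pos: [0.4616, -0.1432, 0.0475]
eef_rot: [-1.571, -0.0, -0.07]
force: [-0.8, -1.4, 2.2]
grip_width: 0.0463
```

Emit:
{"name": "apply_moves", "arguments": {
  "deltas": [
    {"dp":[0,-0.01,0],"roll":0,"grip":1},
    {"dp":[0,-0.03,0],"roll":0,"grip":1},
    {"dp":[0,-0.03,0],"roll":0,"grip":1},
    {"dp":[0,-0.025,0],"roll":0,"grip":1},
    {"dp":[0,0,0],"roll":0,"grip":1}
  ]
}}

```text
time_s: 10.92
ee_pos: [0.4623, -0.1435, 0.1441]
eef_rot: [-1.572, -0.003, -0.07]
force: [0.2, 0.2, -0.8]
grip_width: 0.046
```

```bash
python3 - <<'E'
from g import *
go(.624,-.1372,.070,-.07)
E
```

```text
roll 0.000 dp mm [160.9  74.1  17.6]
```

Emit:
{"name": "apply_moves", "arguments": {
  "deltas": [
    {"dp":[0.02,0,0.004],"roll":0,"grip":1},
    {"dp":[0.035,0,0.005],"roll":0,"grip":1},
    {"dp":[0.04,0,0.004],"roll":0,"grip":1},
    {"dp":[0.04,0,0.004],"roll":0,"grip":1},
    {"dp":[0.02,0,0.001],"roll":0,"grip":1},
    {"dp":[0.006,0.01,0],"roll":0,"grip":1},
    {"dp":[0,0.03,0],"roll":0,"grip":1},
    {"dp":[0,0.025,0],"roll":0,"grip":1},
    {"dp":[0,0.009,0],"roll":0,"grip":1},
    {"dp":[0,0,0],"roll":0,"grip":1}
  ]
}}

```text
time_s: 12.18
ee_pos: [0.6229, -0.1365, 0.0678]
eef_rot: [-1.571, 0.001, -0.07]
force: [0.2, -0.2, -0.3]
grip_width: 0.0459
```

```bash
python3 - <<'E'
from g import *
go(.624,-.1372,.0535,-.07)
E
```

```text
roll -0.000 dp mm [ 1.2 14.3 -0.6]
```

Emit:
{"name": "apply_moves", "arguments": {
  "deltas": [
    {"dp":[0.001,0.003,-0.001],"roll":0,"grip":1},
    {"dp":[0,0.003,0],"roll":0,"grip":1},
    {"dp":[0,0.002,0],"roll":0,"grip":1},
    {"dp":[0,0.002,0],"roll":0,"grip":1},
    {"dp":[0,0.002,0],"roll":0,"grip":1},
    {"dp":[0,0.001,0],"roll":0,"grip":1},
    {"dp":[0,0,0],"roll":0,"grip":1}
  ]
}}

```text
time_s: 13.05
ee_pos: [0.6243, -0.1376, 0.0552]
eef_rot: [-1.571, 0.0, -0.07]
force: [0.2, -0.0, -0.3]
grip_width: 0.0462
```

Emit:
{"name": "apply_moves", "arguments": {
  "deltas": [
    {"dp":[0,0.002,0],"roll":0,"grip":1},
    {"dp":[0,0,0],"roll":0,"grip":1},
    {"dp":[0,0,0],"roll":0,"grip":-0.6},
    {"dp":[0,0,0],"roll":0,"grip":-0.6},
    {"dp":[0,0,0],"roll":0,"grip":-0.6},
    {"dp":[0,-0.02,0],"roll":0,"grip":-0.6},
    {"dp":[0,-0.04,0],"roll":0,"grip":-0.6},
    {"dp":[-0.03,-0.03,0.02],"roll":0,"grip":-1},
    {"dp":[-0.045,0,0.03],"roll":0,"grip":-1},
    {"dp":[-0.045,0,0.03],"roll":0,"grip":-1}
  ]
}}

```text
time_s: 14.3
ee_pos: [0.5092, -0.0486, 0.1448]
eef_rot: [-1.571, -0.002, -0.07]
force: [0.0, 0.5, 0.7]
grip_width: 0.0938
```

Emit:
{"name": "apply_moves", "arguments": {
  "deltas": [
    {"dp":[-0.045,0,0.03],"roll":0,"grip":-1},
    {"dp":[-0.032,0,0.016],"roll":0,"grip":-1},
    {"dp":[0,0,0],"roll":0,"grip":-1},
    {"dp":[0,0,0],"roll":0,"grip":-1}
  ]
}}

```text
time_s: 14.8
ee_pos: [0.4375, 0.0016, 0.1443]
eef_rot: [-1.571, -0.002, -0.07]
force: [0.6, -0.2, -0.0]
grip_width: 0.0939
```

```bash
python3 - <<'E'
from g import *
go(.4363,.002,.049,-.07)
E
```

```text
roll -0.000 dp mm [-1.3 95.3  0.3]
```

Emit:
{"name": "apply_moves", "arguments": {
  "deltas": [
    {"dp":[-0.001,0.025,0],"roll":0,"grip":-1},
    {"dp":[0,0.03,0],"roll":0,"grip":-1},
    {"dp":[0,0.025,0],"roll":0,"grip":-1},
    {"dp":[0,0.015,0],"roll":0,"grip":-1},
    {"dp":[0,0,0],"roll":0,"grip":1},
    {"dp":[0,0,0],"roll":0,"grip":1},
    {"dp":[0,0,0],"roll":0,"grip":1},
    {"dp":[0,0,0],"roll":0,"grip":1},
    {"dp":[0,0,0],"roll":0,"grip":1},
    {"dp":[0,0,0],"roll":0,"grip":1}
  ]
}}

```text
time_s: 16.05
ee_pos: [0.4357, 0.002, 0.0484]
eef_rot: [-1.571, -0.0, -0.07]
force: [0.1, -0.2, 2.4]
grip_width: 0.046
```

Emit:
{"name": "apply_moves", "arguments": {
  "deltas": [
    {"dp":[0,-0.01,0],"roll":0,"grip":1},
    {"dp":[0,-0.03,0],"roll":0,"grip":1},
    {"dp":[0,-0.03,0],"roll":0,"grip":1},
    {"dp":[0,-0.025,0],"roll":0,"grip":1},
    {"dp":[0,0,0],"roll":0,"grip":1}
  ]
}}

```text
time_s: 16.68
ee_pos: [0.4364, 0.0019, 0.1449]
eef_rot: [-1.571, -0.003, -0.07]
force: [-0.1, -0.0, -0.1]
grip_width: 0.0461
```

```bash
python3 - <<'E'
from g import *
go(.6282,-.0774,.070,-.07)
E
```

```text
roll 0.000 dp mm [196.9  74.9 -65.7]
```

Emit:
{"name": "apply_moves", "arguments": {
  "deltas": [
    {"dp":[0.02,0,-0.01],"roll":0,"grip":1},
    {"dp":[0.04,0,-0.015],"roll":0,"grip":1},
    {"dp":[0.045,0,-0.015],"roll":0,"grip":1},
    {"dp":[0.045,0,-0.015],"roll":0,"grip":1},
    {"dp":[0.035,0,-0.008],"roll":0,"grip":1},
    {"dp":[0.012,0.01,-0.003],"roll":0,"grip":1},
    {"dp":[0,0.03,0],"roll":0,"grip":1},
    {"dp":[0,0.025,0],"roll":0,"grip":1},
    {"dp":[0,0.009,0],"roll":0,"grip":1},
    {"dp":[0,0,0],"roll":0,"grip":1}
  ]
}}

```text
time_s: 17.92
ee_pos: [0.6271, -0.0774, 0.0689]
eef_rot: [-1.571, 0.001, -0.07]
force: [-0.3, 0.5, -1.4]
grip_width: 0.0459
```

```bash
python3 - <<'E'
from g import *
go(.6282,-.0774,.0545,-.07)
E
```

```text
roll 0.000 dp mm [ 1.1 14.4  0.1]
```

Emit:
{"name": "apply_moves", "arguments": {
  "deltas": [
    {"dp":[0.001,0.003,0],"roll":0,"grip":1},
    {"dp":[0,0.003,0],"roll":0,"grip":1},
    {"dp":[0,0.002,0],"roll":0,"grip":1},
    {"dp":[0,0.002,0],"roll":0,"grip":1},
    {"dp":[0,0.002,0],"roll":0,"grip":1},
    {"dp":[0,0.002,0],"roll":0,"grip":1},
    {"dp":[0,0,0],"roll":0,"grip":1}
  ]
}}

```text
time_s: 18.8
ee_pos: [0.6283, -0.0777, 0.0549]
eef_rot: [-1.571, 0.001, -0.07]
force: [-1.6, 0.1, -1.6]
grip_width: 0.0462
```

Emit:
{"name": "apply_moves", "arguments": {
  "deltas": [
    {"dp":[0,0.001,0],"roll":0,"grip":1},
    {"dp":[0,0,0],"roll":0,"grip":-0.6},
    {"dp":[0,0,0],"roll":0,"grip":-0.6},
    {"dp":[0,0,0],"roll":0,"grip":-0.6},
    {"dp":[0,-0.02,0],"roll":0,"grip":-0.6},
    {"dp":[0,-0.04,0],"roll":0,"grip":-0.6},
    {"dp":[-0.03,-0.03,0.02],"roll":0,"grip":-0.6},
    {"dp":[-0.045,0,0.04],"roll":0,"grip":-0.6},
    {"dp":[-0.045,0,0.045],"roll":0,"grip":-0.4},
    {"dp":[-0.045,0,0.045],"roll":0,"grip":-0.4}
  ]
}}

```text
time_s: 20.05
ee_pos: [0.4748, 0.0829, 0.1458]
eef_rot: [-1.57, -0.002, -0.07]
force: [0.4, 0.7, -0.0]
grip_width: 0.0662
```

Emit:
{"name": "apply_moves", "arguments": {
  "deltas": [
    {"dp":[-0.03,0,0.03],"roll":0,"grip":-0.4},
    {"dp":[0,0,0],"roll":-0.185,"grip":-0.4},
    {"dp":[0,0,0],"roll":-0.185,"grip":-0.4},
    {"dp":[0,0,0],"roll":-0.185,"grip":-0.4},
    {"dp":[0,0,0],"roll":-0.185,"grip":-0.4},
    {"dp":[0,0,0],"roll":-0.185,"grip":-0.4},
    {"dp":[0,0,0],"roll":-0.185,"grip":-0.4},
    {"dp":[0,0,0],"roll":-0.185,"grip":-0.4},
    {"dp":[0,0,0],"roll":-0.185,"grip":-0.4},
    {"dp":[0,0,0],"roll":-0.03,"grip":-0.4}
  ]
}}

```text
time_s: 21.3
ee_pos: [0.4484, 0.1138, 0.1454]
eef_rot: [-1.572, -0.001, 1.44]
force: [-0.4, -0.4, 0.0]
grip_width: 0.0658
```

```bash
python3 - <<'E'
from g import *
o=ctrl.get_obs(); print(o["ee_pos"],o["eef_rot"],o["grip_width"])
ims={n:imaging.camera(n) for n in CI}
for n in ims: cv2.imwrite(f"pics/{n}3.png",ims[n])
a=cv2.resize(ims["top"][130:230,240:420],(720,400),interpolation=cv2.INTER_CUBIC)
cv2.imwrite("pics/c3.png",a)
for c,y in (("yellow",.06),("blue",0),("red",-.06)):
    print(c,rk(.025,y),[lid(c,ims,rk(.025,y),dz=.006,cams=k) for k in (("top","side"),("top",),("side",))])
E
```

```text
[0.4484 0.1138 0.1454] [-1.5723 -0.0005  1.4403] 0.06577172155816807
yellow [ 0.6282 -0.0774] [((array([ 0.6288, -0.0783]), np.float64(65.12480163574219)), {'top': 269, 'side': 181}), ((array([ 0.6296, -0.079 ]), np.float64(10.220783233642578)), {'top': 269}), ((array([ 0.6289, -0.0795]), np.float64(53.7233772277832)), {'side': 181})]
blue [ 0.624  -0.1372] [((array([ 0.6235, -0.1374]), np.float64(60.68486404418945)), {'top': 252, 'side': 227}), ((array([ 0.6243, -0.137 ]), np.float64(19.1696720123291)), {'top': 252}), ((array([ 0.6237, -0.1368]), np.float64(40.34252166748047)), {'side': 227})]
red [ 0.6199 -0.1971] [((array([ 0.619 , -0.2001]), np.float64(50.80685806274414)), {'top': 248, 'side': 284}), ((array([ 0.6204, -0.2002]), np.float64(22.54128646850586)), {'top': 248}), ((array([ 0.6188, -0.2003]), np.float64(27.11249542236328)), {'side': 284})]
```

View pics/c3.png

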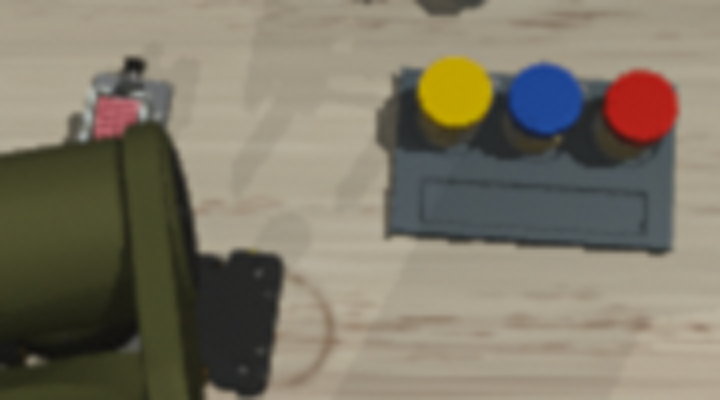

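```bash
cat >> g.py <<'E'
D=(.610,.144,-.13)
def dk(x,y): return place(np.array([[x,y,0]]),D)[0,:2]
E
python3 - <<'E'
from g import *
p=dk(-.075,0); print(p); go(*p,.1454,1.44)
E
```

```text
[0.5356 0.1537]
roll -0.003 dp mm [ 51.   -0.4 -81.4]
```

Emit:
{"name": "apply_moves", "arguments": {
  "deltas": [
    {"dp":[0.02,0,-0.03],"roll":0,"grip":0.1},
    {"dp":[0.02,0,-0.03],"roll":0,"grip":0.1},
    {"dp":[0.011,0,-0.021],"roll":0,"grip":0.1},
    {"dp":[0,0.03,0],"roll":0,"grip":0.1},
    {"dp":[0,0.04,0],"roll":0,"grip":0.1},
    {"dp":[0,0.03,0],"roll":0,"grip":0.1},
    {"dp":[0,0.015,0],"roll":0,"grip":0.1},
    {"dp":[0,0,0],"roll":0,"grip":0.1}
  ]
}}

```text
time_s: 22.4
ee_pos: [0.5349, 0.1537, 0.0291]
eef_rot: [-1.57, 0.0, 1.439]
force: [-0.5, 0.1, 0.7]
grip_width: 0.0428
```

```bash
python3 - <<'E'
from g import *
go(*dk(-.075,0),.026,1.44); go(*dk(-.035,0),.026,1.44)
ims={n:imaging.camera(n) for n in CI}
a=cv2.resize(ims["top"][140:200,240:300],(400,400),interpolation=cv2.INTER_CUBIC)
b=cv2.resize(ims["side"][145:205,300:360],(400,400),interpolation=cv2.INTER_CUBIC)
cv2.imwrite("pics/c4.png",np.hstack([a,b]))
E
```

```text
roll -0.001 dp mm [ 0.1  3.1 -0.7]
roll -0.001 dp mm [  0.1   3.1 -40.7]
```

View pics/c4.png

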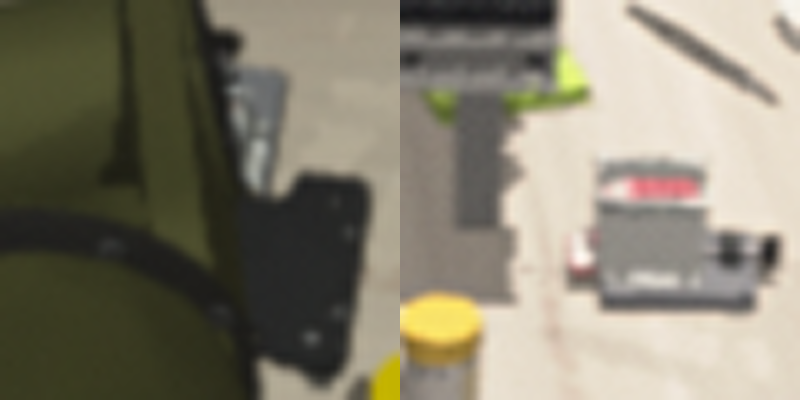

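Emit:
{"name": "apply_moves", "arguments": {
  "deltas": [
    {"dp":[0,0.003,-0.006],"roll":0,"grip":0.1},
    {"dp":[0,0,-0.012],"roll":0,"grip":0.1},
    {"dp":[0,0,-0.01],"roll":0,"grip":0.1},
    {"dp":[0,0,-0.004],"roll":0,"grip":0.1},
    {"dp":[0,0,-0.002],"roll":0,"grip":0.1},
    {"dp":[0,0,-0.002],"roll":0,"grip":0.1},
    {"dp":[0,0,0],"roll":0,"grip":0.1},
    {"dp":[0,0,0],"roll":0,"grip":0.1}
  ]
}}

```text
time_s: 23.5
ee_pos: [0.5706, 0.1491, 0.0263]
eef_rot: [-1.571, -0.0, 1.44]
force: [0.3, 0.2, 0.1]
grip_width: 0.0423
```

```bash
python3 - <<'E'
from g import *
go(*dk(-.035,0),.0255,1.44)
b=imaging.camera("side")
cv2.imwrite("pics/c5.png",cv2.resize(b[150:200,310:360],(500,500),interpolation=cv2.INTER_CUBIC))
E
```

```text
roll 0.000 dp mm [ 0.   0.8 -4.7]
```

View pics/c5.png

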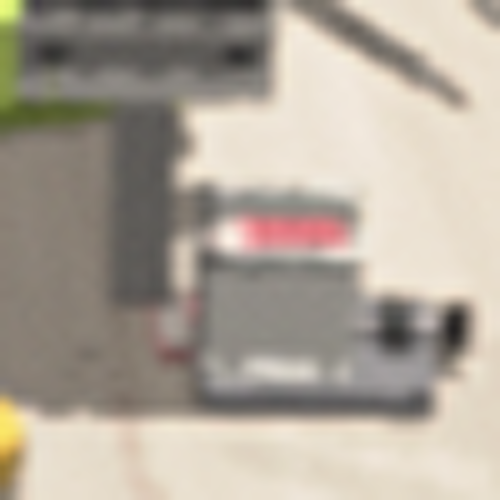

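Emit:
{"name": "apply_moves", "arguments": {
  "deltas": [
    {"dp":[0,0.001,-0.002],"roll":0,"grip":0.1},
    {"dp":[0,0,-0.002],"roll":0,"grip":0.1},
    {"dp":[0,0,-0.001],"roll":0,"grip":0.1},
    {"dp":[0,0,0],"roll":0,"grip":0.1},
    {"dp":[0,0,0],"roll":0,"grip":1},
    {"dp":[0,0,0],"roll":0,"grip":1},
    {"dp":[0,0,0],"roll":0,"grip":1},
    {"dp":[0,0,0],"roll":0,"grip":1},
    {"dp":[0,0,0],"roll":0,"grip":1}
  ],
  "newtons": 12
}}

```text
time_s: 24.68
ee_pos: [0.5755, 0.1483, 0.0251]
eef_rot: [-1.57, 0.0, 1.44]
force: [-2.1, -1.8, 0.8]
grip_width: 0.0
```

```bash
python3 - <<'E'
from g import *
b=imaging.camera("side");t=imaging.camera("top")
B=cv2.resize(b[150:200,310:360],(400,400),interpolation=cv2.INTER_CUBIC)
A=cv2.resize(t[145:195,245:295],(400,400),interpolation=cv2.INTER_CUBIC)
for n,X,x0,y0 in (("side",B,310,150),("top",A,245,145)):
    o=ctrl.get_obs()["ee_pos"]
    for dz in (0,-.011):
        u=(proj(n,[o+[0,0,dz]])[0]-[x0,y0])*8; cv2.circle(X,tuple(int(k) for k in u),3,(0,255,0),-1)
cv2.imwrite("pics/c6.png",np.hstack([A,B]))
E
```

```text
(no output)
```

View pics/c6.png

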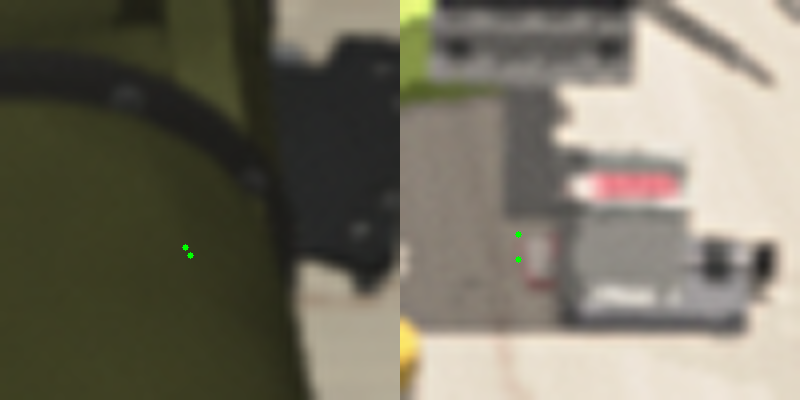

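Emit:
{"name": "apply_moves", "arguments": {
  "deltas": [
    {"dp":[0,0,0.01],"roll":0,"grip":1},
    {"dp":[0,0,0.03],"roll":0,"grip":0.1},
    {"dp":[0,0,0],"roll":0,"grip":0.1},
    {"dp":[0,0,0],"roll":0,"grip":0.1},
    {"dp":[0,0,0],"roll":0,"grip":0.1}
  ]
}}

```text
time_s: 25.4
ee_pos: [0.5366, 0.1536, 0.0254]
eef_rot: [-1.572, -0.0, 1.44]
force: [0.4, 0.0, 0.0]
grip_width: 0.0372
```

```bash
python3 - <<'E'
from g import *
b=imaging.camera("side"); o=ctrl.get_obs(); print(o["ee_pos"],o["grip_width"])
c=b[140:200,290:350].astype(float); c=np.clip((c-60)*1.6,0,255).astype(np.uint8)
B=cv2.resize(c,(600,600),interpolation=cv2.INTER_CUBIC)
w=o["grip_width"]/2; a=o["eef_rot"][2]; X=np.array([np.cos(a),np.sin(a),0])
for s in (w,-w):
  for dz in (0.008,0,-.011):
    u=(proj("side",[o["ee_pos"]+s*X+[0,0,dz]])[0]-[290,140]+.5)*10; cv2.circle(B,tuple(int(k) for k in u),3,(0,255,0),1)
cv2.imwrite("pics/c7.png",B)
E
```

```text
[0.5365 0.1536 0.0253] 0.04069942196275565
```

View pics/c7.png

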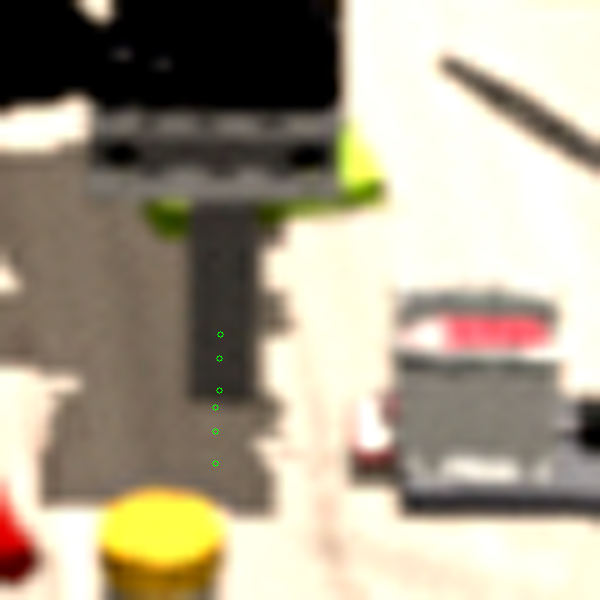

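Emit:
{"name": "apply_moves", "arguments": {
  "deltas": [
    {"dp":[0,0.003,0],"roll":0,"grip":0.1},
    {"dp":[0,0.003,0],"roll":0,"grip":0.1},
    {"dp":[0,0.003,0],"roll":0,"grip":0.1},
    {"dp":[0,0.002,0],"roll":0,"grip":0.1},
    {"dp":[0,0.001,0],"roll":0,"grip":0.1},
    {"dp":[0,0.001,0],"roll":0,"grip":0.1},
    {"dp":[0,0,0],"roll":0,"grip":0.1}
  ]
}}

```text
time_s: 26.32
ee_pos: [0.536, 0.1536, 0.0122]
eef_rot: [-1.571, 0.0, 1.44]
force: [-0.0, 1.0, 0.9]
grip_width: 0.0425
```

```bash
python3 - <<'E'
from g import *
o=ctrl.get_obs(); p=o["ee_pos"];print(p,o["force"])
# before-descent body-bottom projections (pose .5365,.1536,.0253)
q=np.array([.5365,.1536,.0253])
for d in ((0,-.0885,.086),(0,-.033,-.011),(0,-.0203,-.011),(0,.0203,-.011)): print(d,(proj("side",[q+np.array(d)])[0]-[290,140]+.5)*10)
E
```

```text
[0.536  0.1536 0.0122] [-0.0448  1.0308  0.9222]
(0, -0.0885, 0.086) [252.5904 289.5324]
(0, -0.033, -0.011) [229.4274 487.0912]
(0, -0.0203, -0.011) [224.8817 463.5371]
(0, 0.0203, -0.011) [210.8042 390.5936]
```

Emit:
{"name": "apply_moves", "arguments": {
  "deltas": [
    {"dp":[0,0.001,0],"roll":0,"grip":0.1},
    {"dp":[0,0.001,0],"roll":0,"grip":0.1},
    {"dp":[0,0,0],"roll":0,"grip":0.1}
  ]
}}

```text
time_s: 26.7
ee_pos: [0.536, 0.1536, 0.0101]
eef_rot: [-1.571, 0.0, 1.44]
force: [-0.5, -0.2, 0.4]
grip_width: 0.0421
```

Emit:
{"name": "apply_moves", "arguments": {
  "deltas": [
    {"dp":[0,0.001,0],"roll":0,"grip":0.1},
    {"dp":[0,0.001,0],"roll":0,"grip":0.1},
    {"dp":[0,0.001,0],"roll":0,"grip":0.1},
    {"dp":[0,0,0],"roll":0,"grip":0.1}
  ]
}}

```text
time_s: 27.2
ee_pos: [0.536, 0.1536, 0.0071]
eef_rot: [-1.571, 0.0, 1.44]
force: [-0.1, 0.5, -0.2]
grip_width: 0.0423
```

Emit:
{"name": "apply_moves", "arguments": {
  "deltas": [
    {"dp":[0,0.001,0],"roll":0,"grip":0.1},
    {"dp":[0,0.001,0],"roll":0,"grip":0.1},
    {"dp":[0,0.001,0],"roll":0,"grip":0.1},
    {"dp":[0,0.001,0],"roll":0,"grip":0.1},
    {"dp":[0,0,0],"roll":0,"grip":0.1}
  ]
}}

```text
time_s: 27.82
ee_pos: [0.536, 0.1536, 0.0032]
eef_rot: [-1.571, 0.0, 1.44]
force: [-0.4, 0.2, 0.0]
grip_width: 0.0426
```

```bash
python3 - <<'E'
from g import *
b=imaging.camera("side");t=imaging.camera("top"); o=ctrl.get_obs(); print(o["ee_pos"],o["grip_width"],o["force"])
cv2.imwrite("pics/side8.png",b)
B=cv2.resize(b[80:220,240:360],(600,700),interpolation=cv2.INTER_CUBIC)[:600]
for d in ((0,-.0203,-.011),(0,.0203,-.011),(0,0,0),(0,0,.086)):
    u=(proj("side",[o["ee_pos"]+d])[0]-[240,80]+.5)*5; cv2.circle(B,tuple(int(k) for k in u),3,(0,255,0),1)
cv2.imwrite("pics/c8.png",B)
E
```

```text
[0.5361 0.1536 0.0033] 0.042133929847190485 [-0.1197  0.2301 -0.2113]
```

View pics/c8.png

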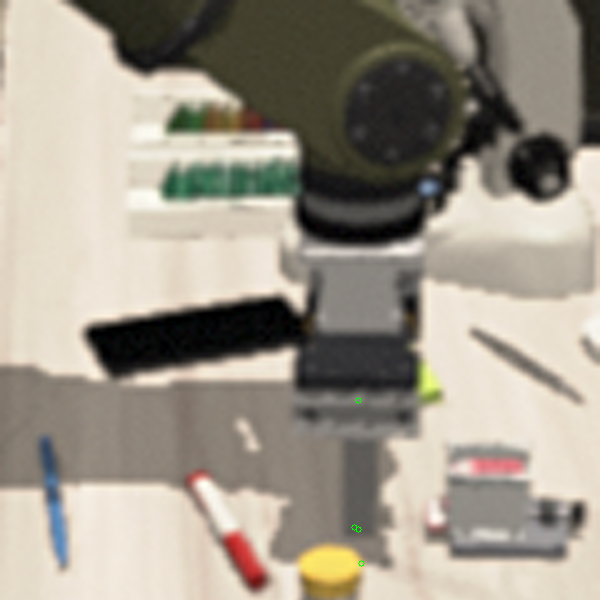

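Emit:
{"name": "apply_moves", "arguments": {
  "deltas": [
    {"dp":[0,0.001,0],"roll":0,"grip":0.1},
    {"dp":[0,0.001,0],"roll":0,"grip":0.1},
    {"dp":[0,0.001,0],"roll":0,"grip":0.1},
    {"dp":[0,0.001,0],"roll":0,"grip":0.1},
    {"dp":[0,0,0],"roll":0,"grip":0.1}
  ]
}}

```text
time_s: 28.55
ee_pos: [0.536, 0.1536, -0.0008]
eef_rot: [-1.571, 0.0, 1.44]
force: [0.3, 1.3, -0.7]
grip_width: 0.0421
```

Emit:
{"name": "apply_moves", "arguments": {
  "deltas": [
    {"dp":[0,0.001,0],"roll":0,"grip":0.1},
    {"dp":[0,0.001,0],"roll":0,"grip":0.1},
    {"dp":[0,0.001,0],"roll":0,"grip":0.1},
    {"dp":[0,0,0],"roll":0,"grip":0.1}
  ]
}}

```text
time_s: 29.05
ee_pos: [0.536, 0.1536, -0.0039]
eef_rot: [-1.571, 0.0, 1.44]
force: [-0.0, 0.4, -0.3]
grip_width: 0.0422
```

Emit:
{"name": "apply_moves", "arguments": {
  "deltas": [
    {"dp":[0,0.001,0],"roll":0,"grip":0.1},
    {"dp":[0,0.001,0],"roll":0,"grip":0.1},
    {"dp":[0,0.001,0],"roll":0,"grip":0.1},
    {"dp":[0,0,0],"roll":0,"grip":0.1}
  ]
}}

```text
time_s: 29.55
ee_pos: [0.536, 0.1536, -0.0068]
eef_rot: [-1.571, 0.0, 1.44]
force: [0.5, 0.4, 0.0]
grip_width: 0.0421
```

```bash
python3 - <<'E'
from g import *
b=imaging.camera("side"); cv2.imwrite("pics/side9.png",b)
o=cv2.imread("pics/side8.png")
print("8",o[165:195,312].mean(1).round().astype(int)); print("9",b[165:195,312].mean(1).round().astype(int))
s2=cv2.imread("pics/side2.png"); cv2.imwrite("pics/c9.png",np.hstack([cv2.resize(b[130:205,270:345],(400,400),interpolation=cv2.INTER_CUBIC),cv2.resize(s2[165:240,335:410],(400,400),interpolation=cv2.INTER_CUBIC)]))
E
```

```text
8 [124 132 116  98  88  92  90  92  93  91  90  92  90  91  90  92  91  89
  91  90  90  92 108 125 127 129 138 166 195 190]
9 [ 95  96 112 132 137 125 100  89  92  89  91  93  90  90  92  90  92  92
  91  91  89  92  93  90  89 105 129 147 160 182]
```

View pics/c9.png

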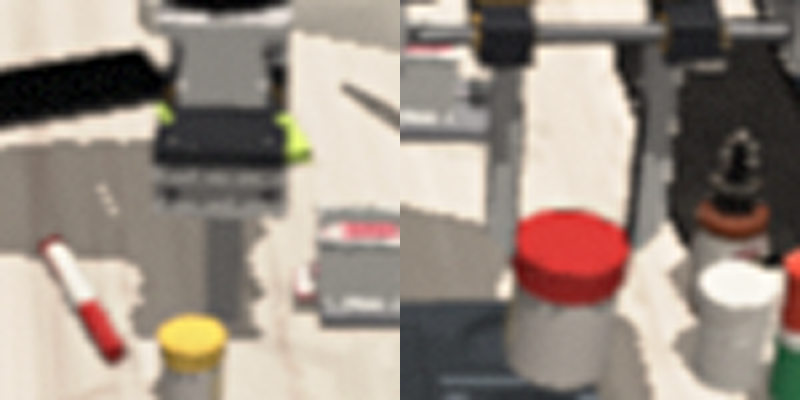

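```bash
python3 - <<'E'
from g import *
for y in (.120,.132):
  for z in (-.005,0,.005,.01): print(y,z,proj("side",[[.536,y,z]]))
E
```

```text
0.12 -0.005 [[312.2625 193.9961]]
0.12 0 [[312.2696 192.5367]]
0.12 0.005 [[312.2767 191.0714]]
0.12 0.01 [[312.2839 189.6003]]
0.132 -0.005 [[311.8372 191.7443]]
0.132 0 [[311.8434 190.2909]]
0.132 0.005 [[311.8497 188.8317]]
0.132 0.01 [[311.8559 187.3667]]
```

Emit:
{"name": "apply_moves", "arguments": {
  "deltas": [
    {"dp":[0,0.001,0],"roll":0,"grip":0.1},
    {"dp":[0,0.001,0],"roll":0,"grip":0.1},
    {"dp":[0,0,0],"roll":0,"grip":0.1}
  ]
}}

```text
time_s: 29.98
ee_pos: [0.536, 0.1536, -0.0089]
eef_rot: [-1.571, 0.0, 1.44]
force: [-0.0, -1.2, 0.2]
grip_width: 0.0419
```

Emit:
{"name": "apply_moves", "arguments": {
  "deltas": [
    {"dp":[0,0.001,0],"roll":0,"grip":0.1},
    {"dp":[0,0.001,0],"roll":0,"grip":0.1},
    {"dp":[0,0,0],"roll":0,"grip":0.1}
  ]
}}

```text
time_s: 30.35
ee_pos: [0.5362, 0.1536, -0.0099]
eef_rot: [-1.571, -0.0, 1.44]
force: [-4.8, -0.9, 12.0]
grip_width: 0.0425
```

Emit:
{"name": "apply_moves", "arguments": {
  "deltas": [
    {"dp":[0,-0.01,0],"roll":0,"grip":0.1},
    {"dp":[0,-0.006,0],"roll":0,"grip":0.1},
    {"dp":[0,0,0],"roll":0,"grip":0.1}
  ]
}}

```text
time_s: 30.72
ee_pos: [0.5363, 0.1537, 0.0058]
eef_rot: [-1.572, -0.0, 1.44]
force: [-0.2, -0.2, -0.1]
grip_width: 0.0424
```

```bash
python3 - <<'E'
from g import *
go(*dk(-.035,0),.005,1.44)
E
```

```text
roll 0.000 dp mm [ -0.    0.8 -39.3]
```

Emit:
{"name": "apply_moves", "arguments": {
  "deltas": [
    {"dp":[0,0.001,-0.01],"roll":0,"grip":0.1},
    {"dp":[0,0,-0.012],"roll":0,"grip":0.1},
    {"dp":[0,0,-0.008],"roll":0,"grip":0.1},
    {"dp":[0,0,-0.005],"roll":0,"grip":0.1},
    {"dp":[0,0,-0.003],"roll":0,"grip":0.1},
    {"dp":[0,0,-0.001],"roll":0,"grip":0.1},
    {"dp":[0,0,0],"roll":0,"grip":0.1}
  ]
}}

```text
time_s: 31.6
ee_pos: [0.5746, 0.1486, 0.0042]
eef_rot: [-1.571, 0.0, 1.44]
force: [0.7, 0.3, -0.0]
grip_width: 0.0424
```

Emit:
{"name": "apply_moves", "arguments": {
  "deltas": [
    {"dp":[0,0,0],"roll":0,"grip":1},
    {"dp":[0,0,0],"roll":0,"grip":1},
    {"dp":[0,0,0],"roll":0,"grip":1},
    {"dp":[0,0,0],"roll":0,"grip":1}
  ],
  "newtons": 12
}}

```text
time_s: 32.1
ee_pos: [0.5746, 0.1486, 0.0043]
eef_rot: [-1.571, -0.0, 1.44]
force: [-1.1, 0.3, 1.4]
grip_width: 0.0275
```

Emit:
{"name": "apply_moves", "arguments": {
  "deltas": [
    {"dp":[0,0,0.004],"roll":0,"grip":1},
    {"dp":[0,0,0.006],"roll":0,"grip":1},
    {"dp":[0,0,0.008],"roll":0,"grip":1},
    {"dp":[0,0,0.008],"roll":0,"grip":1},
    {"dp":[0,0,0.008],"roll":0,"grip":1},
    {"dp":[0,0,0.008],"roll":0,"grip":1},
    {"dp":[0,0,0.006],"roll":0,"grip":1},
    {"dp":[0,0,0],"roll":0,"grip":1}
  ]
}}

```text
time_s: 33.1
ee_pos: [0.5268, 0.1549, 0.0043]
eef_rot: [-1.571, -0.0, 1.44]
force: [0.3, 0.3, -0.1]
grip_width: 0.0273
```

Emit:
{"name": "apply_moves", "arguments": {
  "deltas": [
    {"dp":[0,-0.01,0],"roll":0,"grip":1},
    {"dp":[0,-0.03,0],"roll":0,"grip":1},
    {"dp":[0,-0.04,0],"roll":0,"grip":1},
    {"dp":[0,-0.04,0],"roll":0,"grip":1},
    {"dp":[0,0,0],"roll":0,"grip":1},
    {"dp":[0,0,0],"roll":0,"grip":1}
  ]
}}

```text
time_s: 33.85
ee_pos: [0.5269, 0.1547, 0.1238]
eef_rot: [-1.57, 0.0, 1.44]
force: [0.3, -0.4, -0.4]
grip_width: 0.0275
```

```bash
python3 - <<'E'
from g import *
o=ctrl.get_obs(); print(o["ee_pos"],o["grip_width"],o["eef_rot"])
b=imaging.camera("side"); cv2.imwrite("pics/side10.png",b)
b=b[120:200,280:360]; m=cv2.inRange(cv2.cvtColor(b,cv2.COLOR_BGR2HSV),(165,60,100),(179,255,255))
k,L,st,C=cv2.connectedComponentsWithStats(m)
print([(st[i].tolist(),C[i]+[280,120]) for i in range(1,k) if st[i,4]>4])
print("tip",proj("side",[o["ee_pos"]+[0,0,.0095]]))
# expected cassette centre: pad->centre 19.5 along dispenser +x
c=o["ee_pos"]+[.0195*np.cos(-.13),.0195*np.sin(-.13),.0075+.005]; print("exp cassette",c,proj("side",[c]))
E
```

```text
[0.5269 0.1547 0.1238] 0.027486446402344596 [-1.5703  0.0002  1.4399]
[([32, 22, 11, 6, 47], array([317.0213, 144.8085]))]
tip [[307.919  145.6072]]
exp cassette [0.5462 0.1521 0.1363] [[314.9524 144.7584]]
```

```bash
python3 - <<'E'
from g import *
go(.6092,-.0752,.085,1.44)
E
```

```text
roll -0.000 dp mm [-217.1   38.3 -111.8]
```

Emit:
{"name": "apply_moves", "arguments": {
  "deltas": [
    {"dp":[-0.02,0,-0.01],"roll":0,"grip":1},
    {"dp":[-0.035,0,-0.018],"roll":0,"grip":1},
    {"dp":[-0.04,0,-0.02],"roll":0,"grip":1},
    {"dp":[-0.04,0,-0.02],"roll":0,"grip":1},
    {"dp":[-0.04,0,-0.02],"roll":0,"grip":1},
    {"dp":[-0.03,0,-0.016],"roll":0,"grip":1},
    {"dp":[-0.012,0.01,-0.008],"roll":0,"grip":1},
    {"dp":[0,0.02,0],"roll":0,"grip":1},
    {"dp":[0,0.008,0],"roll":0,"grip":1},
    {"dp":[0,0,0],"roll":0,"grip":1}
  ]
}}

```text
time_s: 35.15
ee_pos: [0.6094, -0.0742, 0.0854]
eef_rot: [-1.569, -0.0, 1.441]
force: [0.2, 0.0, 0.2]
grip_width: 0.0275
```

```bash
python3 - <<'E'
from g import *
go(.6092,-.0752,.062,1.44)
E
```

```text
roll 0.001 dp mm [-1.  23.4  0.1]
```

Emit:
{"name": "apply_moves", "arguments": {
  "deltas": [
    {"dp":[-0.001,0.01,0],"roll":0,"grip":1},
    {"dp":[0,0.008,0],"roll":0,"grip":1},
    {"dp":[0,0.003,0],"roll":0,"grip":1},
    {"dp":[0,0.002,0],"roll":0,"grip":1},
    {"dp":[0,0.001,0],"roll":0,"grip":1},
    {"dp":[0,0,0],"roll":0,"grip":1}
  ]
}}

```text
time_s: 35.9
ee_pos: [0.6098, -0.076, 0.0623]
eef_rot: [-1.571, -0.0, 1.44]
force: [0.1, 0.0, -0.5]
grip_width: 0.0274
```

Emit:
{"name": "apply_moves", "arguments": {
  "deltas": [
    {"dp":[0,0.001,0],"roll":0,"grip":1},
    {"dp":[0,0.001,0],"roll":0,"grip":1},
    {"dp":[0,0,0],"roll":0,"grip":1}
  ]
}}

```text
time_s: 36.28
ee_pos: [0.6097, -0.0759, 0.0603]
eef_rot: [-1.571, 0.0, 1.44]
force: [-1.6, -0.2, 0.6]
grip_width: 0.0275
```

Emit:
{"name": "apply_moves", "arguments": {
  "deltas": [
    {"dp":[0,0.0005,0],"roll":0,"grip":1},
    {"dp":[0,0,0],"roll":0,"grip":1},
    {"dp":[0,0,0],"roll":0,"grip":0.2},
    {"dp":[0,0,0],"roll":0,"grip":0.2},
    {"dp":[0,0,0],"roll":0,"grip":0.2},
    {"dp":[0,-0.01,0],"roll":0,"grip":0.2},
    {"dp":[0,-0.04,0],"roll":0,"grip":0.2},
    {"dp":[0,-0.04,0.04],"roll":0,"grip":0.2},
    {"dp":[0,0,0.06],"roll":0,"grip":0.2},
    {"dp":[0,0,0.05],"roll":0,"grip":0.2}
  ]
}}

```text
time_s: 37.52
ee_pos: [0.4593, -0.0561, 0.1506]
eef_rot: [-1.572, 0.0, 1.44]
force: [0.9, 0.1, 0.4]
grip_width: 0.0376
```

```bash
python3 - <<'E'
from g import *
o=ctrl.get_obs(); print(o["ee_pos"],o["grip_width"],o["eef_rot"])
ims={n:imaging.camera(n) for n in CI}
for n in ims: cv2.imwrite(f"pics/{n}11.png",ims[n])
a=cv2.resize(ims["top"][140:195,250:415],(780,260),interpolation=cv2.INTER_CUBIC)
b=cv2.resize(ims["side"][150:285,250:385],(330,330),interpolation=cv2.INTER_CUBIC)
c=cv2.resize(ims["side"][205:245,325:375],(412,330),interpolation=cv2.INTER_CUBIC)
cv2.imwrite("pics/c11.png",np.vstack([a,np.hstack([b,c,np.zeros((330,38,3),np.uint8)])]))
b=ims["top"]; m=cv2.inRange(cv2.cvtColor(b,cv2.COLOR_BGR2HSV),(165,60,80),(179,255,255))
k,L,st,C=cv2.connectedComponentsWithStats(m); print([(st[i].tolist(),C[i]) for i in range(1,k) if st[i,4]>8 and C[i][0]>240 and C[i][1]>130])
E
```

```text
[ 0.4593 -0.0561  0.1506] 0.037638260201148445 [-1.5723  0.0001  1.44  ]
[([348, 144, 10, 10, 89], array([352.6854, 148.7191])), ([264, 155, 10, 11, 87], array([268.6552, 160.5057]))]
```

View pics/c11.png

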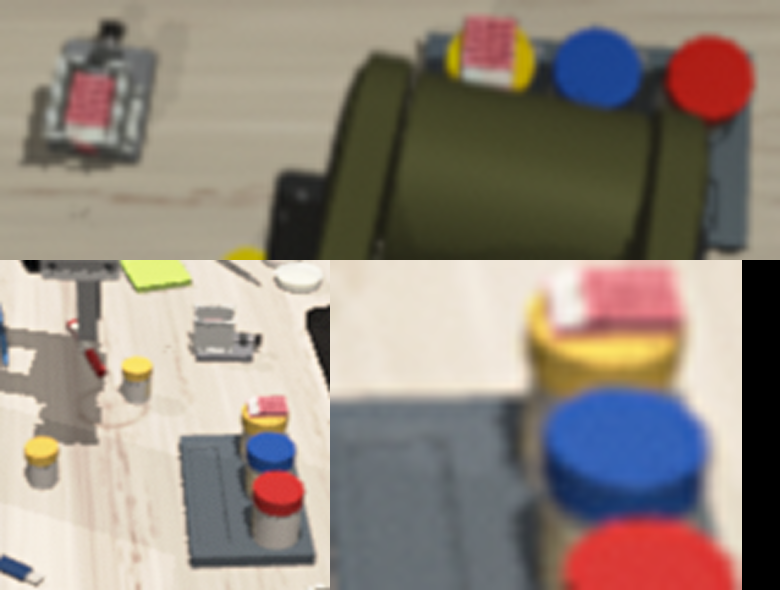

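```bash
python3 - <<'E'
from g import *
t=cv2.imread("pics/top11.png"); s=cv2.imread("pics/side11.png")
p=ray("top",352.69+.0,148.72,.076); print("pink",p,"cass",p[:2]-.0055*np.array([np.cos(.13),-np.sin(.13)]))
# union of cassette+lid-wide fit: cassette blob incl. pale; use box fit with mask pink|pale inside
g=t[140:166,342:366].copy(); hsv=cv2.cvtColor(g,cv2.COLOR_BGR2HSV)
m=((hsv[...,0]>150)&(hsv[...,1]>60))|((hsv[...,1]<70)&(hsv[...,2]>130)); m=m.astype(np.uint8)
k,L,st,C=cv2.connectedComponentsWithStats(m); i=1+np.argmax(st[1:,4]); print(st[i],C[i]+[342,140])
M=np.zeros((400,640),np.uint8); M[140:166,342:366]=(L==i)*255
print("cassfit",fit(box(.04,.028,.068,.076),{"top":M},(.63,-.078,-.13),True))
sm=cv2.inRange(cv2.cvtColor(s,cv2.COLOR_BGR2HSV),(165,60,80),(179,255,255)); k,L,st,C=cv2.connectedComponentsWithStats(sm)
for i in range(1,k):
    if st[i,4]>15 and C[i][0]>330: print("side",st[i],C[i],ray("side",*C[i],.074))
# lid only: full yellow+cassette blob
y=cv2.inRange(cv2.cvtColor(t,cv2.COLOR_BGR2HSV),*[np.array(v) for v in HSV["yellow"]]); ys,xs=np.nonzero(y[130:170,335:375]); print("lid px",xs.min()+335,xs.max()+335,ys.min()+130,ys.max()+130)
for n in ("top",): print("nest lid proj",proj(n,place(cyl(.024,.068,.068),(.6282,-.0774,0))).min(0),proj(n,place(cyl(.024,.068,.068),(.6282,-.0774,0))).max(0))
E
```

```text
pink [ 0.6355 -0.0761  0.076 ] cass [ 0.6301 -0.0753]
[  0   0  24  18 249] [353.3133 146.3614]
cassfit (array([ 0.6393, -0.0773, -0.1823]), np.float64(51.90311050415039))
side [356 206  11   7  75] [360.8667 209.0667] [ 0.6352 -0.0795  0.074 ]
lid px 344 362 147 159
nest lid proj [343.7845 143.603 ] [362.2406 161.2876]
```

Emit:
{"name": "apply_moves", "arguments": {
  "deltas": [
    {"dp":[0,0,0],"roll":0.181,"grip":0.1},
    {"dp":[0,0,0],"roll":0.181,"grip":0.1},
    {"dp":[0,0,0],"roll":0.181,"grip":0.1},
    {"dp":[0,0,0],"roll":0.181,"grip":0.1},
    {"dp":[0,0,0],"roll":0.181,"grip":0.1},
    {"dp":[0,0,0],"roll":0.181,"grip":0.1},
    {"dp":[0,0,0],"roll":0.181,"grip":0.1},
    {"dp":[0,0,0],"roll":0,"grip":0.1}
  ]
}}

```text
time_s: 38.62
ee_pos: [0.4617, -0.0565, 0.1503]
eef_rot: [-1.571, -0.001, 0.174]
force: [0.2, 0.7, 0.8]
grip_width: 0.0421
```

```bash
python3 - <<'E'
from g import *
go(.425,-.318,.06,.174)
s=cv2.imread("pics/side11.png"); t=cv2.imread("pics/top11.png")
# marker check: dark+white pixels centroid vs box fit in both first images
ims={n:cv2.imread(f"pics/{n}0.png") for n in CI}; ms={}
P=box(.0135,.126,0,.0145)
for n in CI:
    d=ims[n].astype(int); R=render(n,place(P,(.425,-.318,.174))); roi=cv2.dilate(R,np.ones((9,9)))>0
    bg=cv2.medianBlur(ims[n],31).astype(int); m=(np.abs(d-bg).sum(2)>55)&roi
    ms[n]=m.astype(np.uint8)*255
    print(n,fit(P,{n:ms[n]},(.425,-.318,.174),True))
E
```

```text
roll 0.000 dp mm [ -81.4   90.3 -251.2]
top (array([ 0.425 , -0.3196,  0.2035]), np.float64(56.53145980834961))
side (array([ 0.4244, -0.3242,  0.2102]), np.float64(47.57185745239258))
```

Emit:
{"name": "apply_moves", "arguments": {
  "deltas": [
    {"dp":[-0.01,0,-0.03],"roll":0,"grip":0.1},
    {"dp":[-0.014,0,-0.045],"roll":0,"grip":0.1},
    {"dp":[-0.016,0,-0.05],"roll":0,"grip":0.1},
    {"dp":[-0.016,0,-0.05],"roll":0,"grip":0.1},
    {"dp":[-0.015,0,-0.045],"roll":0,"grip":0.1},
    {"dp":[-0.01,0.01,-0.033],"roll":-0.016,"grip":0.1},
    {"dp":[0,0.04,0],"roll":0,"grip":0.1},
    {"dp":[0,0.04,0],"roll":0,"grip":0.1},
    {"dp":[0,0,0],"roll":0,"grip":0.1},
    {"dp":[0,0,0],"roll":0,"grip":0.1}
  ]
}}

```text
time_s: 39.88
ee_pos: [0.4256, -0.3201, 0.0614]
eef_rot: [-1.572, -0.001, 0.191]
force: [0.0, -0.1, 0.4]
grip_width: 0.0423
```

```bash
python3 - <<'E'
from g import *
go(.4248,-.320,-.0045,.19)
E
```

```text
roll 0.001 dp mm [-0.7 65.9  0.2]
```

Emit:
{"name": "apply_moves", "arguments": {
  "deltas": [
    {"dp":[-0.001,0.025,0],"roll":0,"grip":0.1},
    {"dp":[0,0.025,0],"roll":0,"grip":0.1},
    {"dp":[0,0.01,0],"roll":0,"grip":0.1},
    {"dp":[0,0.005,0],"roll":0,"grip":0.1},
    {"dp":[0,0,0],"roll":0,"grip":1},
    {"dp":[0,0,0],"roll":0,"grip":1},
    {"dp":[0,0,0],"roll":0,"grip":1},
    {"dp":[0,0,0],"roll":0,"grip":1},
    {"dp":[0,0,0],"roll":0,"grip":1}
  ],
  "newtons": 20
}}

```text
time_s: 41.0
ee_pos: [0.424, -0.3199, -0.0048]
eef_rot: [-1.571, -0.0, 0.189]
force: [-1.4, 0.8, 6.4]
grip_width: 0.0126
```

Emit:
{"name": "apply_moves", "arguments": {
  "deltas": [
    {"dp":[0,-0.01,0],"roll":0,"grip":1},
    {"dp":[0,-0.03,0],"roll":0,"grip":1},
    {"dp":[0,-0.04,0],"roll":0,"grip":1},
    {"dp":[0,-0.02,0],"roll":0.1,"grip":1},
    {"dp":[0,0,0],"roll":0.16,"grip":1},
    {"dp":[0,0,0],"roll":0,"grip":1},
    {"dp":[0,0,0],"roll":0,"grip":1}
  ]
}}

```text
time_s: 41.88
ee_pos: [0.4237, -0.3196, 0.0947]
eef_rot: [-1.571, 0.0, -0.068]
force: [-0.7, 0.9, 0.7]
grip_width: 0.0125
```

```bash
python3 - <<'E'
from g import *
go(.5612,-.1329,.03,-.07)
b=imaging.camera("side"); cv2.imwrite("pics/side12.png",b)
p=ctrl.get_obs()["ee_pos"]; z=p[2]+.0045; t=imaging.camera("top"); cv2.imwrite("pics/top12.png",t)
im=b; P=box(.0135,.126,z,z+.0145); R=render("side",place(P,(p[0],p[1],-.07))); roi=cv2.dilate(R,np.ones((11,11)))>0
for d in (-.063,.063): print(proj("side",place(np.array([[0,d,z+.007]]),(p[0],p[1],-.07))))
cv2.imwrite("pics/c12.png",cv2.resize(b[215:330,240:340],(600,600*115//100))[:600])
E
```

```text
roll 0.002 dp mm [124.2  64.7 195.9]
[[277.7454 294.3196]]
[[279.3969 250.5764]]
```

View pics/c12.png

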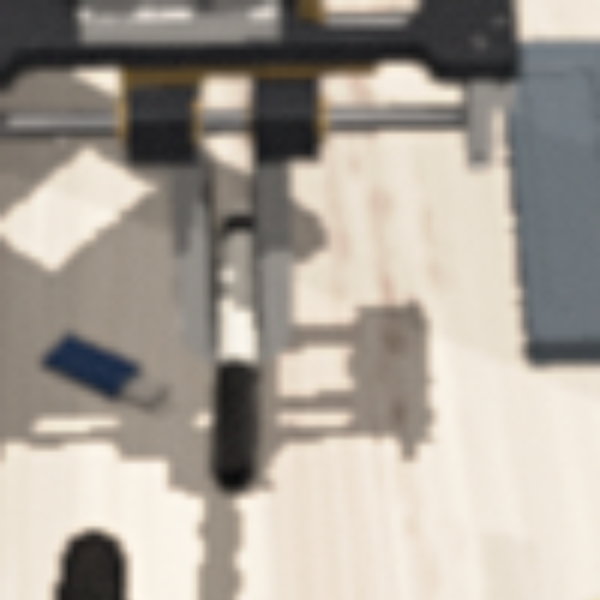

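Emit:
{"name": "apply_moves", "arguments": {
  "deltas": [
    {"dp":[0.01,0,0.018],"roll":0.002,"grip":1},
    {"dp":[0.02,0,0.032],"roll":0,"grip":1},
    {"dp":[0.025,0,0.038],"roll":0,"grip":1},
    {"dp":[0.025,0,0.04],"roll":0,"grip":1},
    {"dp":[0.025,0,0.04],"roll":0,"grip":1},
    {"dp":[0.014,0,0.022],"roll":0,"grip":1},
    {"dp":[0.005,0.01,0.008],"roll":0,"grip":1},
    {"dp":[0,0.03,0],"roll":0,"grip":1},
    {"dp":[0,0.02,0],"roll":0,"grip":1},
    {"dp":[0,0,0],"roll":0,"grip":1}
  ]
}}

```text
time_s: 43.22
ee_pos: [0.5604, -0.1317, 0.0329]
eef_rot: [-1.57, 0.004, -0.073]
force: [0.2, -0.0, 1.2]
grip_width: 0.0127
```

```bash
python3 - <<'E'
from g import *
go(*rk(-.038,.003),.0075,-.07)
E
```

```text
roll -0.003 dp mm [ 0.8 25.4  1.9]
```

Emit:
{"name": "apply_moves", "arguments": {
  "deltas": [
    {"dp":[0.001,0.01,0.002],"roll":-0.003,"grip":1},
    {"dp":[0,0.008,0],"roll":0,"grip":1},
    {"dp":[0,0.004,0],"roll":0,"grip":1},
    {"dp":[0,0.002,0],"roll":0,"grip":1},
    {"dp":[0,0,0],"roll":0,"grip":1},
    {"dp":[0,0,0],"roll":0,"grip":1}
  ]
}}

```text
time_s: 43.98
ee_pos: [0.5631, -0.1294, 0.011]
eef_rot: [-1.571, -0.0, -0.07]
force: [0.6, 0.9, -0.4]
grip_width: 0.0127
```

Emit:
{"name": "apply_moves", "arguments": {
  "deltas": [
    {"dp":[-0.002,0.001,0],"roll":0,"grip":1},
    {"dp":[0,0.001,0],"roll":0,"grip":1},
    {"dp":[0,0.001,0],"roll":0,"grip":1},
    {"dp":[0,0,0],"roll":0,"grip":1}
  ]
}}

```text
time_s: 44.48
ee_pos: [0.561, -0.1292, 0.0077]
eef_rot: [-1.571, 0.0, -0.07]
force: [-0.1, 0.5, -0.5]
grip_width: 0.0126
```

Emit:
{"name": "apply_moves", "arguments": {
  "deltas": [
    {"dp":[0,0.001,0],"roll":0,"grip":1},
    {"dp":[0,0,0],"roll":0,"grip":1},
    {"dp":[0,0,0],"roll":0,"grip":1}
  ]
}}

```text
time_s: 44.85
ee_pos: [0.561, -0.1292, 0.0067]
eef_rot: [-1.571, -0.0, -0.07]
force: [0.5, 0.2, -0.7]
grip_width: 0.0127
```

Emit:
{"name": "apply_moves", "arguments": {
  "deltas": [
    {"dp":[0,0.0005,0],"roll":0,"grip":1},
    {"dp":[0,0,0],"roll":0,"grip":0.45},
    {"dp":[0,0,0],"roll":0,"grip":0.45},
    {"dp":[0,0,0],"roll":0,"grip":0.45},
    {"dp":[0,-0.01,0],"roll":0,"grip":0.45},
    {"dp":[0,-0.03,0],"roll":0,"grip":0.45},
    {"dp":[0,-0.05,0],"roll":0,"grip":0.45},
    {"dp":[-0.03,-0.05,0],"roll":0,"grip":0.45},
    {"dp":[-0.05,0,0],"roll":0,"grip":0.45},
    {"dp":[-0.05,0,0.03],"roll":0,"grip":0.45}
  ]
}}

```text
time_s: 46.1
ee_pos: [0.4322, -0.0906, 0.1472]
eef_rot: [-1.571, -0.002, -0.072]
force: [-0.1, 0.3, 0.5]
grip_width: 0.0259
```

Emit:
{"name": "apply_moves", "arguments": {
  "deltas": [
    {"dp":[-0.05,0,0.05],"roll":0,"grip":0.45},
    {"dp":[-0.03,0,0.055],"roll":0,"grip":0.45},
    {"dp":[0,0,0.06],"roll":0,"grip":0.45},
    {"dp":[0,0,0.06],"roll":0,"grip":0.45},
    {"dp":[0,0,0.05],"roll":0,"grip":0.45},
    {"dp":[0,0,0],"roll":0,"grip":0.45},
    {"dp":[0,0,0],"roll":0,"grip":0.45}
  ]
}}

```text
time_s: 46.98
ee_pos: [0.3782, 0.183, 0.1465]
eef_rot: [-1.571, -0.0, -0.07]
force: [0.7, -0.8, 0.3]
grip_width: 0.026
```

```bash
python3 - <<'E'
from g import *
o=ctrl.get_obs(); print(o["ee_pos"],o["grip_width"])
ims={n:imaging.camera(n) for n in CI}; i0={n:cv2.imread(f"pics/{n}0.png") for n in CI}
for n in ims: cv2.imwrite(f"pics/{n}13.png",ims[n])
for c,y in (("blue",0),("red",-.06)):
    print(c,rk(.025,y),[lid(c,ims,rk(.025,y),dz=.006,cams=k)[0] for k in (("top",),("side",))])
# marker in trough: bright/dark vs slate
P=box(.0135,.126,.011,.0255)
for n in CI:
    c=rk(-.038,0); R=render(n,place(P,(c[0],c[1],-.07))); roi=cv2.dilate(R,np.ones((7,7)))>0
    g=ims[n].astype(int).mean(2); d=np.abs(ims[n].astype(int)-i0[n].astype(int)).sum(2)
    m=((d>70)&roi).astype(np.uint8)*255; q,f=fit(P,{n:m},(c[0],c[1],-.07),True)
    dx=q[:2]-np.array(R_:=(.5991,-.1355)); a=-.0693
    print(n,"marker rack xy",dx[0]*np.cos(a)+dx[1]*np.sin(a),-dx[0]*np.sin(a)+dx[1]*np.cos(a),"yaw",q[2]-a,f,int((m>0).sum()),int((R>0).sum()))
b=ims["top"]; m=cv2.inRange(cv2.cvtColor(b,cv2.COLOR_BGR2HSV),(165,60,80),(179,255,255))
k,L,st,C=cv2.connectedComponentsWithStats(m); print([(st[i].tolist(),C[i]) for i in range(1,k) if st[i,4]>8 and C[i][0]>240 and C[i][1]>130])
# red marker: red pixels then/now, both cameras
for n,(x0,x1,y0,y1) in (("top",(235,300,205,235)),("side",(270,300,170,205))):
    for im in (i0[n],ims[n]):
        r=cv2.inRange(cv2.cvtColor(im[y0:y1,x0:x1],cv2.COLOR_BGR2HSV),(0,140,60),(8,255,255)); ys,xs=np.nonzero(r); print("redmk",n,len(xs),xs.mean()+x0,ys.mean()+y0)
E
```

```text
[0.3782 0.183  0.1465] 0.025984542223063997
blue [ 0.624  -0.1372] [(array([ 0.6243, -0.137 ]), np.float64(19.78531265258789)), (array([ 0.6237, -0.1368]), np.float64(38.94302749633789))]
red [ 0.6199 -0.1971] [(array([ 0.6209, -0.2002]), np.float64(21.616853713989258)), (array([ 0.6182, -0.2   ]), np.float64(26.80312728881836))]
top marker rack xy -0.03684941931126358 0.0028663161048857575 yaw -0.028962428160234144 34.67015838623047 232 459
side marker rack xy -0.036609514123118046 0.0052595930173577055 yaw -0.02856975378598442 15.538330078125 209 372
[([348, 144, 10, 10, 87], array([352.7816, 148.7471])), ([264, 155, 10, 11, 86], array([268.5349, 160.5   ]))]
redmk top 81 274.14814814814815 217.2716049382716
redmk top 77 276.02597402597405 216.6883116883117
redmk side 38 288.60526315789474 191.55263157894737
redmk side 38 288.60526315789474 191.55263157894737
```

```bash
python3 -c "
from station import ctrl
print(ctrl.hand_in())"
```

```text
the job is handed in; nothing more can be done
None
```

The case is set out and handed in at about 47 s of the 120 s allowed. The hand-in returned no verdict. In the last images everything was in place.

**What I did:** I put the red, blue and yellow pots in the right, middle and left nests. I drew the bottom cassette out and laid it on the yellow lid, and laid the black marker in the trough. For yellow I used the largest of the three yellow-lidded pots.

**Last checks:**
- **Blue and red pots:** blue is within 1 mm of its nest centre. Red sits about 3 mm towards its right side, within the nest's play and the limits. Both are at seated height in both cameras.
- **Yellow pot:** it was at its nest centre within about 2 mm after placing. I did not re-measure it once the cassette covered its lid, but the cassette on top had not moved.
- **Cassette:** about 3 mm from the lid centre. The two cameras differed by about 3 mm.
- **Black marker:** in the trough at rack x about -37 mm and y about +3 to +5 mm, 0.03 rad off the trough line. I did not measure its height separately.
- **Stack:** the remaining cassettes are still in the chute; I did not measure how far they dropped.
- **Red marker:** unchanged in the side image. In the top image it differed by 2 pixels, which I put down to the arm's shadow.

**What disagreed:** the fingertips are about 20 mm shorter than stated. They touched the desk with the TCP at about -9.5 mm instead of +11 mm. Because of this the first try at the cassette closed above it on nothing. I measured the offset by lowering the fingers to the desk and corrected for it. The three pots had been gripped before that, by only the top 5 to 6 mm of their lids, but they held.

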